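# Shut the flour mill with its crank and clip the crank away

### The job

Fit the loose crank's square socket fully down onto the mill's square shaft and turn it clockwise (seen from above) about a quarter turn, until it stops, to shut the mill. Then lift the crank off and put it away on the utensil rack: push its eye down past the sprung gate of the snap hook so that the gate springs shut behind it, and leave the crank hanging there by its eye, at rest. Do not shift the crock, the jar or the bowl.

Things in the scene. Friction and masses are not known exactly. Their poses are not given: they have to be found in the camera images.
- crank_handle (a point): Centre of the upright black handle block on the loose steel crank, 36.5 mm above the crank's underside. The block is 28 mm along x, 16 mm along y, 45 mm tall (14 to 59 mm above the underside); pinch it across y. Crank axes: x along the bar from the socket hub to the eye, z up as it lies.
- crank_socket (a point): Centre of the mouth of the crank's square socket, on the crank's underside, 85 mm from the handle's centre towards -x. The hub is a 36 mm square block, 26 mm tall; the hole goes right through, 17 mm square, its sides along the crank's x and y, so it fits the shaft in four headings. Same axes as the crank.
- crank_eye (a point): Centre of the crank's eye, 60 mm from the handle towards +x, 4 mm above the underside. A ring of 8 mm wire in the crank's x-y plane: hole 26 mm, outside 42 mm. To clip: crank level, its x along the rack's x, eye lowered round the nose with its centre 0 to 7 mm from the nose's axis on the handle's side, so that the far rim pushes the gate.
- shaft_foot (a point): On the axis of the mill's bare upright square shaft, at its foot (145 mm above the table), where the crank's underside rests when fully home. The shaft is 14 mm square, 25 mm tall (top 5 mm stepped in as a lead), on a 44 mm boss, 25 mm tall, on a fixed round mill of 144 mm diameter. Axes turn with the shaft: x, y square to its flats, z up. The crank sweeps a radius of 166 mm.
- shaft (a joint): Turn of the mill's square shaft, rad: grows clockwise seen from above, from 0 (open) to the stop at 1.571 (shut). Needs about 0.12 N m plus a little drag, and stays where it is left. The socket has about 0.25 rad of play on the shaft, so the crank turns up to 0.25 rad more than the shaft.
- rack: Utensil rack, fixed: a 12 mm rail along y, 262 mm up, on two posts 440 mm apart; a thinner rail, 40 mm to the -x side and 105 mm up, steadies what hangs. Origin on the table below the rail's middle; x points away from the side where things hang, z up. The snap hook stands out to -x from the rail's middle; a slice and a ladle hang fixed 140 mm to either side, within 100 mm of the rail.
- hook_nose (a point): Top of the snap hook's upright nose, 83 mm from the rail towards the rack's -x, 250 mm above the table. The hook is 8 mm round steel, a J in the rack's x-z plane, mouth up: nose on the -x side, stem on the rail's side, 34 mm clear between, pocket floor 50 mm below the nose's top. The sprung gate closes the mouth.
- hook_bed (a point): Middle of the snap hook's pocket floor, between nose and stem: 21 mm from the nose's axis towards the rack's +x, 50 mm below the nose's top. A crank hanging here has its eye's centre about 13 mm below this point, its socket end down, 20 to 50 mm clear of the table, and may lean on the lower rail. Same axes as the rack.
- gate (a joint): Angle of the hook's gate, rad: 0 shut to 1.0 open. A 6 mm bar, 34 mm long, hinged on the stem 250 mm above the table, sloping 20 degrees down to the inside of the nose; it swings only down into the pocket; a spring shuts it (2 to 6 N at the eye's rim). The eye's rim must go some 35 mm below the nose's top before the gate slips up over it.
- crock: Bystander, loose: white ceramic crock, 112 mm across, 150 mm tall, wooden spoons in it up to 225 mm. Origin at its underside. The mill and the crock may stand on either side of the table.
- jar: Bystander, loose: jar 66 mm across, 105 mm tall, near the rack. Origin at its underside.
- bowl: Bystander, loose: small terracotta bowl, 84 mm across, 50 mm tall, near the rack. Origin at its underside.
- crank: The loose crank as a whole: 183 mm long, 0.25 kg, lying flat on its underside at the start; bar 10 mm wide, 14 mm tall. Origin on its underside below the handle's centre, same axes.
Not all that is in view belongs to the job. There is more than one size of the crank; the job needs the largest.

How it is judged:
On the way, in this order (a step that is already met when the one before it is completed fails the run):
1. the crank is fully down on the mill's shaft (distance between crank_socket and shaft_foot below 0.008 m and value of joint shaft below 1 rad), for 0.1 s.
2. the shaft has been turned to its stop with the crank on it (value of joint shaft above 1.45 rad and distance between crank_socket and shaft_foot below 0.015 m), for 0.1 s.
At the end, for the whole second after the job is handed in: Shaft joint above 1.4 rad. Crank hanging on the snap hook: eye centre within 22 mm horizontally of hook_bed, and 25 mm below to 5 mm above it; socket under 100 mm above the table; gate shut (below 0.12 rad); crank slower than 0.05 m/s; bystanders within 30 mm of their starts (value of joint shaft above 1.4 rad and value of joint gate below 0.12 rad and horizontal distance between crank_eye and hook_bed below 0.022 m and z of crank_eye in the frame of hook_bed between -0.025 and 0.005 m and height (world z) of crank_socket below 0.1 m and linear speed of crank below 0.05 m/s); the robot touches nothing.
It fails at once if the crock is shifted by more than 30 mm or tipped (distance of crock from where it was at the start of the episode above 0.03 m or angle between crock's own z axis and vertical above 0.35 rad).
It fails at once if the jar is shifted by more than 30 mm or tipped (distance of jar from where it was at the start of the episode above 0.03 m or angle between jar's own z axis and vertical above 0.35 rad).
It fails at once if the bowl is shifted by more than 30 mm or tipped (distance of bowl from where it was at the start of the episode above 0.03 m or angle between bowl's own z axis and vertical above 0.35 rad).
It also fails if it takes over 72 s, if anything falls off the work surface, if the arm or the gripper's body presses on something with over 40 N, if the wrist force passes 120 N, or if a joint passes its speed limit or range.

### The arm

A 7-joint arm with a two-finger parallel gripper is mounted at the origin on the work surface. World frame = base frame: x ahead of the robot, y to its left, z up, the work surface at z = 0. Lengths are in m, angles in rad, forces in N, time in s.
With the tool pointing down it reaches from about 0.425 to 0.95 m from the base axis. Payload 16.7 kg.
Tool frame: the origin (TCP) lies on the centre line of the jaws, within the pads' length; the fingertips stand 11 mm ahead of it and the grasp point (between the pads) lies 8 mm behind it; z points along the fingers, y is the line along which they close (so a half turn about z gives the same grasp; the last joint's range is limited). The gripper opens to 94 mm and grips with 3 to 60 N. Pads are 16 mm wide; open, the fingers measure 119 mm over their backs; the gripper's body (75 mm by 177 mm) begins 78 mm behind the grasp point.
Start: joints at [0.996, 0.426, 0.074, 1.606, -0.034, 1.111, -0.067], TCP at [0.279, -0.615, 0.216] pointing down, gripper open.
Joint ranges: [-2.85, 2.85], [-0.5, 2.14], [-1.23, 1.37], [0.21, 2.46], [-1.02, 4.16], [0.16, 2.05], [-2.73, 2.73]. Speed limits (rad/s): [1.89, 1.89, 2.39, 2.39, 3.01, 3.01, 3.01].

### API

Orientations are given as a unit quaternion [w, x, y, z].
In Python, from plant import monitor, optics, r gives the robot as it stands. The module is installed in compiled form; this text tells all that it offers.
- The arm moves only by the tool apply_moves, never from a script. Its argument "plan" is a list that holds one entry, the list of rows, each a list of 7 numbers: the shift along the tool's x, y, z in m, then the turn, a rotation vector about the tool's x, y, z in rad, then the closure, from 0 (fully open) to 1 (shut). In form: [[[tx, ty, tz, ax, ay, az, fingers], ...]]. A call has 1 to 5 rows; each row shifts and turns the commanded pose from where the row before left it, along the tool's axes as they then stand; what a row does not reach is not made up. A row lasts 1/10 s, in which the tool goes at most 50 mm and 8.59 degrees, less where a joint would pass 70% of its speed; a pose out of reach is approached as far as the arm can. A call is refused whole if a number of a shift passes 0.05 or a number of a turn 0.15, either way. A call with a gripper value outside its range is refused whole. The fingers move at their own pace and stop on an object; "squeeze" is the grip in N (left out, the last holds). Time passes only in rows, so rows that do not move let the fingers close. It gives the time, the measured TCP pose, the force, the opening and the grip force at its end, in the units of the state.
- monitor.state(): the state, without advancing time (a new reading comes with each control period).
- optics.read_camera(name): name is "scene" or "top"; returns a dict with "frame" (400x640x3 uint8, blue, green, red), "range_z" (400x640 float32, m along the optical axis (not along the pixel's ray), 0 where there is no reading), "fx", "fy", "cx", "cy" (pixels), "D" ([k1, k2, p1, p2, k3] as OpenCV has them; the pictures are not rectified), "R" (3x3) and "t" (3): a world point X has camera coordinates R X + t. Camera axes: x right, y down, z forward; pixel columns grow to the right and rows downward; lengths in m; the calibration is good to about 2 mm. A picture is of the moment at which its call begins.
- r.hand_in(): hands the job in; it is judged then, once.
The state is a dict: "time_s": time; "q": joint angles; "qd": joint speeds; "effort": joint torques, N m; "position": TCP position; "eef_rot": TCP orientation; "wrist_force": force on the tool from outside, world axes, zero at the start; "torque": the same for the moment, N m; "opening": finger opening in m; "finger_force": force on a finger pad.
Only numpy, scipy, OpenCV 4.12 (cv2) and the standard library are available. Lean on these libraries where they do the work, as an engineer would, in place of code of your own. Each camera call takes 0.05 s, during which the arm holds its last target. There are 200 camera calls.

## Working session

There is one attempt and no reset: what is moved stays moved. The work goes in short steps, Python scripts to look and compute and a tool call to move; the robot and the scene stay as the last step left them, time stands still between calls to the robot, and variables do not carry over. Pictures are saved under pics/ and viewed, at most 10 in all, crops included, and the job is handed in when it is done.

Besides the shell and the picture viewer there is one more tool, called after "Request:" by a JSON object that holds its "api" and its "payload". apply_moves: Moves the arm, as the interface text tells. Its arguments: {"type":"object","properties":{"plan":{"type":"array"},"squeeze":{"type":"number"}},"required":["plan"]}

```bash
mkdir -p pics
cat > h.py <<'E'
import numpy as np, cv2
from plant import monitor, optics, r
def cam(n):
    c=optics.read_camera(n); c['K']=np.array([[c['fx'],0,c['cx']],[0,c['fy'],c['cy']],[0,0,1.]]); c['D']=np.array(c['D'],float);c['R']=np.array(c['R']);c['t']=np.array(c['t']); return c
def world(c):
    h,w=c['range_z'].shape
    u,v=np.meshgrid(np.arange(w),np.arange(h))
    p=cv2.undistortPoints(np.stack([u,v],-1).reshape(-1,1,2).astype(float),c['K'],c['D']).reshape(h,w,2)
    z=c['range_z'][...,None]
    X=np.concatenate([p*z,z],-1)
    W=(X-c['t'])@c['R']; W[c['range_z']==0]=np.nan
    return W
def proj(c,P):
    return cv2.projectPoints(np.atleast_2d(np.array(P,float)),cv2.Rodrigues(c['R'])[0],c['t'],c['K'],c['D'])[0].reshape(-1,2)
def ray(c,uv,z):
    p=cv2.undistortPoints(np.array(uv,float).reshape(-1,1,2),c['K'],c['D']).reshape(-1,2)
    d=np.c_[p,np.ones(len(p))]@c['R']; o=-c['R'].T@c['t']
    return o+d*((z-o[2])/d[:,2])[:,None]
E
python3 - <<'E'
from h import *
for n in ['scene','top']:
    c=cam(n); cv2.imwrite(f'pics/{n}0.png',c['frame']); np.savez(f'{n}0.npz',**c)
    print(n,c['fx'],-c['R'].T@c['t'],c['R'][2])
print(monitor.state())
E
```

```text
scene 502.7968134794921 [ 1.10112899 -0.78498083  1.00001413] [-0.3902905   0.63070959 -0.67073   ]
top 419.47610780451896 [0.44938413 0.01474099 1.11637789] [ 0.14594769 -0.02597546 -0.98895124]
{'time_s': 0.1, 'q': array([ 0.99547527,  0.42667127,  0.07383437,  1.60651433, -0.03411574,
        1.1108131 , -0.06706358]), 'qd': array([-0.00150076, -0.00308154,  0.00023128, -0.00166796, -0.00137542,
        0.00059907, -0.00174143]), 'effort': array([ 1.15644734e-02, -9.37454295e+01,  3.67856428e+00, -4.55036116e+01,
       -4.84484585e-02,  1.67969411e-02,  7.03856949e-05]), 'position': array([ 0.27865802, -0.61438427,  0.21585652]), 'eef_rot': array([-5.53912643e-04,  9.77418231e-01,  2.11313209e-01, -1.49713972e-04]), 'wrist_force': array([-0.81116233, -0.6200472 , -0.29018692]), 'torque': array([-0.00244792,  0.01443721, -0.02606784]), 'finger_force': 0.0, 'opening': 0.09368524410770673}
```

View pics/scene0.png

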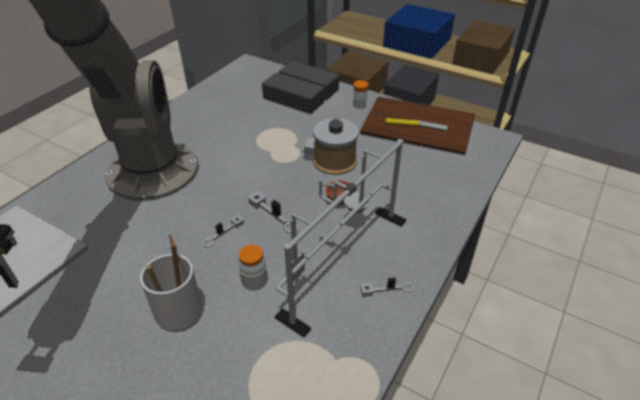

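View pics/top0.png

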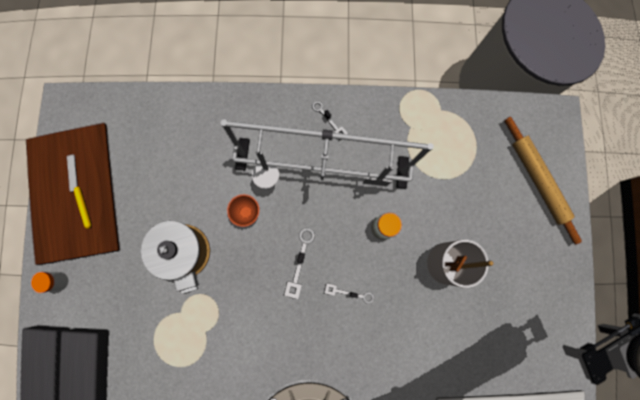

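The top picture shows three cranks: (300,262), large; (348,293), small; (327,117), small and behind the rack. I choose the first. The mill is at (170,250), the crock at (465,263), the jar at (389,226), the bowl at (243,210), and the rack rail runs from (225,124) to (428,148).

Run:
```python
from h import *
c=dict(np.load('top0.npz')); W=world(c); f=c['frame']
s=dict(np.load('scene0.npz'))
crop=lambda im,x,y,w,h,k:cv2.resize(im[y:y+h,x:x+w],None,fx=k,fy=k,interpolation=cv2.INTER_CUBIC)
a=crop(f,265,220,100,75,4); b=crop(f,135,210,100,75,4); d=crop(f,285,120,100,75,4); e=crop(s['frame'],300,160,100,75,4)
cv2.imwrite('pics/c1.png',np.vstack([np.hstack([a,b]),np.hstack([d,e])]))
for n,uv in dict(eye=(307,236),hub=(293,291),seye=(368,297),shub=(331,290)).items():
    print(n,ray(c,[uv],0.01)[0].round(4),W[uv[1],uv[0]].round(4))
print('shaft',ray(c,[(167,249)],0.165)[0],W[249,167], W[243:256:2,160:176:2,2].round(3))
print('rail ends',ray(c,[(225,124),(428,148)],0.262))
```

```text
eye [0.5162 0.0115 0.01  ] [ 0.5169  0.0114 -0.0015]
hub [0.3727 0.0451 0.01  ] [3.721e-01 4.540e-02 2.000e-04]
seye [ 0.3596 -0.1504  0.01  ] [ 0.3586 -0.1523 -0.003 ]
shub [ 0.3767 -0.0535  0.01  ] [ 0.376  -0.0542 -0.0006]
shaft [0.47067693 0.32893818 0.165     ] [0.47091746 0.33248742 0.15425302] [[0.147 0.147 0.144 0.147 0.144 0.143 0.144 0.128]
 [0.148 0.142 0.146 0.145 0.143 0.149 0.147 0.141]
 [0.144 0.163 0.164 0.154 0.144 0.145 0.144 0.145]
 [0.166 0.168 0.167 0.159 0.143 0.146 0.146 0.141]
 [0.143 0.168 0.167 0.161 0.15  0.145 0.147 0.142]
 [0.145 0.163 0.148 0.147 0.145 0.142 0.145 0.143]
 [0.141 0.147 0.142 0.144 0.144 0.144 0.142 0.135]]
rail ends [[ 0.73447551  0.19083966  0.262     ]
 [ 0.6922898  -0.24219926  0.262     ]]
```

View pics/c1.png

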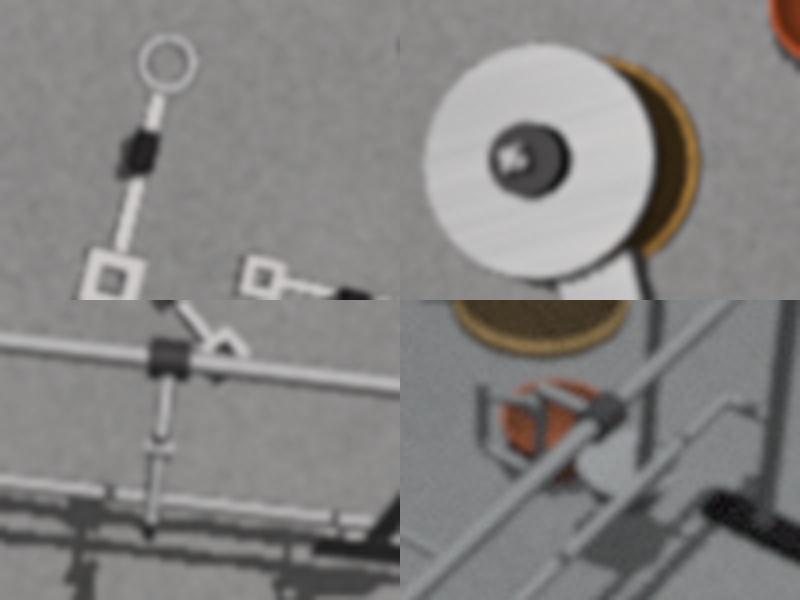

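The close crop confirms the choice. The big crank's hub hole is at (293,290), its handle at (300.5,258) and its eye at (307,236). The shaft top is at about (163,249.5), the hook's nose tip at about (322.5,177.5) and the rail collar at (327.5,135).

Run:
```python
from h import *
c=dict(np.load('top0.npz')); s=dict(np.load('scene0.npz')); W=world(c)
C=[cam('top') for _ in range(4)]; S=[cam('scene') for _ in range(4)]
ft=np.mean([k['frame'] for k in C],0).astype(np.uint8); fs=np.mean([k['frame'] for k in S],0).astype(np.uint8)
def crop(im,cx,cy,w,h,k): return cv2.resize(cv2.getRectSubPix(im,(w,h),(cx,cy)),None,fx=k,fy=k,interpolation=cv2.INTER_CUBIC)
# shaft in scene
ps=proj(s,[[.474,.342,.16]])[0]; print('shaft in scene',ps)
pn=proj(s,[[.63,-.02,.23]])[0]; print('nose in scene',pn)
cv2.imwrite('pics/c2.png',np.vstack([np.hstack([crop(ft,164,250,25,18,16),crop(fs,*[int(v) for v in ps],25,18,16)]),np.hstack([crop(ft,323,165,50,36,8),crop(fs,333,188,50,36,8)])]))
# crank: segmentation of big crank by brightness
g=cv2.cvtColor(ft,cv2.COLOR_BGR2GRAY)
print('hub',ray(c,[(293,290)],.026)[0],'eye',ray(c,[(307,235.75)],.006)[0],'handle',ray(c,[(301,258)],.05)[0])
m=(W[...,2]>.045)&(W[...,2]<.075); m[:,:280]=0;m[:,320:]=0;m[:240]=0;m[275:]=0
print('handle depth',m.sum(),W[m].mean(0),W[m].min(0),W[m].max(0))
m=(W[...,2]>.155)&(W[...,2]<.18); m[:,:150]=0;m[:,185:]=0;m[:235]=0;m[265:]=0
print('shaft depth',m.sum(),np.median(W[m],0),W[m].mean(0),np.argwhere(m).mean(0))
print('boss',ray(c,[(167.5,250)],.145)[0]); 
# lid: fit
m=(W[...,2]>.11)&(W[...,2]<.13); m[:,:130]=0;m[:,235:]=0;m[:205]=0;m[300:]=0
pts=W[m][:,:2]; print('lid',cv2.minEnclosingCircle(pts.astype(np.float32)))
print('nose',ray(c,[(322.5,177.5)],.25)[0],'collar',ray(c,[(327.5,135)],.268)[0])
m=(W[...,2]>.225)&(W[...,2]<.29); m[:110]=0;m[190:]=0; m[:,:220]=0;m[:,435:]=0
ys,xs=np.nonzero(m); 
for a,b in zip(xs[(xs>310)&(xs<335)&(ys>145)],ys[(xs>310)&(xs<335)&(ys>145)]): print((a,b),W[b,a].round(3),end=' ')
P=W[m]; 
P=P[np.abs(P[:,2]-.262)<.02]; l=cv2.fitLine(P[:,:2].astype(np.float32),cv2.DIST_HUBER,0,.005,.005).ravel(); print('rail',l)
```

```text
shaft in scene [336.30922819 118.18174736]
nose in scene [317.77202568 184.75282865]
hub [0.37638072 0.04475453 0.026     ] eye [0.51710537 0.01146225 0.006     ] handle [0.45802524 0.02567366 0.05      ]
handle depth 68 [0.46043495 0.02648243 0.05851502] [0.44788421 0.01817917 0.05322135] [0.47315557 0.03560592 0.06273651]
shaft depth 43 [0.46837881 0.33764938 0.16464489] [0.46913577 0.33772683 0.16485334] [249.58139535 163.18604651]
boss [0.46885101 0.33422967 0.145     ]
lid ((0.4697977900505066, 0.33873865008354187), 0.07061359286308289)
nose [ 0.62529469 -0.01810598  0.25      ] collar [ 0.71289919 -0.02669201  0.268     ]
(np.int64(324), np.int64(146)) [ 0.69  -0.02   0.264] (np.int64(325), np.int64(146)) [ 0.689 -0.022  0.267] (np.int64(326), np.int64(146)) [ 0.69  -0.024  0.264] (np.int64(327), np.int64(146)) [ 0.69  -0.026  0.266] (np.int64(324), np.int64(147)) [ 0.688 -0.02   0.264] (np.int64(325), np.int64(147)) [ 0.687 -0.022  0.266] (np.int64(326), np.int64(147)) [ 0.688 -0.024  0.265] (np.int64(327), np.int64(147)) [ 0.687 -0.026  0.266] (np.int64(324), np.int64(148)) [
[... 5748 characters left out ...]
p.int64(324), np.int64(174)) [ 0.633 -0.021  0.249] (np.int64(321), np.int64(175)) [ 0.633 -0.015  0.24 ] (np.int64(322), np.int64(175)) [ 0.631 -0.017  0.25 ] (np.int64(323), np.int64(175)) [ 0.631 -0.019  0.247] (np.int64(324), np.int64(175)) [ 0.632 -0.022  0.242] (np.int64(321), np.int64(176)) [ 0.632 -0.015  0.233] (np.int64(322), np.int64(176)) [ 0.631 -0.017  0.239] (np.int64(323), np.int64(176)) [ 0.631 -0.02   0.24 ] (np.int64(324), np.int64(176)) [ 0.633 -0.022  0.229] (np.int64(321), np.int64(177)) [ 0.631 -0.016  0.225] (np.int64(322), np.int64(177)) [ 0.631 -0.018  0.227] (np.int64(323), np.int64(177)) [ 0.631 -0.02   0.229] rail [ 0.10098685  0.99488777  0.7135402  -0.01608664]
```

View pics/c2.png

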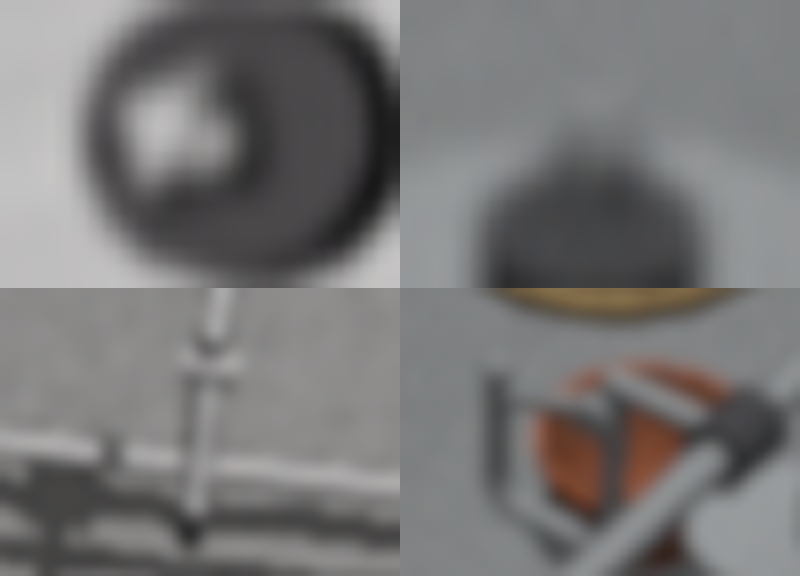

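The nose top is at about (.632,-.018,.25) and the rack's yaw is -0.10. The crank's hub-to-eye length measures 144.6 mm against 145 given, with yaw -0.23 and the handle at about (.459,.025). I lift clear of the spoons and go above the handle.

Request:
{"api": "apply_moves", "payload": {"plan": [[[0, 0, -0.035, 0, 0, 0, 0], [0, 0, -0.035, 0, 0, 0, 0], [0, 0, -0.03, 0, 0, 0, 0], [0.028, -0.034, 0, 0, 0, 0, 0], [0.028, -0.034, 0, 0, 0, 0, 0]]], "squeeze": 30}}

```text
time_s: 1.0
position: [0.3016, -0.5294, 0.317]
eef_rot: [0.001, 0.978, 0.21, 0.0]
wrist_force: [2.0, 0.8, -0.0]
opening: 0.0939
finger_force: 0.0
```

Request:
{"api": "apply_moves", "payload": {"plan": [[[0.028, -0.034, 0, 0, 0, 0, 0], [0.028, -0.034, 0, 0, 0, 0, 0], [0.028, -0.034, 0, 0, 0, 0, 0], [0.028, -0.034, 0, 0, 0, 0, 0], [0.028, -0.034, 0, 0, 0, 0, 0]]]}}

```text
time_s: 1.5
position: [0.3591, -0.3152, 0.3167]
eef_rot: [0.0, 0.977, 0.211, 0.0]
wrist_force: [0.9, -0.4, -0.5]
opening: 0.0941
finger_force: 0.0
```

Request:
{"api": "apply_moves", "payload": {"plan": [[[0.028, -0.034, 0, 0, 0, 0, 0], [0.028, -0.034, 0, 0, 0, 0, 0], [0.028, -0.034, 0, 0, 0, 0, 0], [0.028, -0.034, 0, 0, 0, 0, 0], [0.028, -0.034, 0, 0, 0, 0, 0]]]}}

```text
time_s: 2.0
position: [0.4164, -0.1026, 0.3168]
eef_rot: [0.0, 0.977, 0.211, 0.0]
wrist_force: [0.8, 0.1, -0.5]
opening: 0.094
finger_force: 0.0
```

Request:
{"api": "apply_moves", "payload": {"plan": [[[0.028, -0.034, 0, 0, 0, 0, 0], [0.02, -0.024, 0, 0, 0, 0.1, 0], [0, 0, 0, 0, 0, 0.14, 0], [0, 0, 0, 0, 0, 0.14, 0], [0, 0, 0, 0, 0, 0.14, 0]]]}}

```text
time_s: 2.5
position: [0.436, -0.0315, 0.3166]
eef_rot: [0.0, 0.999, -0.05, 0.0]
wrist_force: [0.2, -0.3, -0.1]
opening: 0.0939
finger_force: 0.0
```

```bash
cat >> h.py <<'E'
from scipy.spatial.transform import Rotation as Ro
def pose():
    s=monitor.state(); q=np.array(s['eef_rot']); R=Ro.from_quat(q[[1,2,3,0]]).as_matrix()
    return np.array(s['position']),R,s
def togo(p,yaw):  # TCP to p, tool down, tool x at yaw: print tool-frame shift and turn
    P,R,s=pose(); c,sn=np.cos(yaw),np.sin(yaw)
    G=np.array([[c,sn,0],[sn,-c,0],[0,0,-1.]])
    print('t',round(s['time_s'],2),'pos',P.round(4),'yaw',round(np.arctan2(R[1,0],R[0,0]),3),'shift',(R.T@(np.array(p)-P)).round(4),'turn',Ro.from_matrix(R.T@G).as_rotvec().round(3),'F',np.round(s['wrist_force'],1),'T',np.round(s['torque'],2),'open',round(s['opening'],4),'ff',round(s['finger_force'],1))
E
cat > fit.py <<'E'
from h import *
from scipy.optimize import minimize
cams=[dict(np.load('top0.npz')),dict(np.load('scene0.npz'))]
K=8
def labels(c,x,y,yaw,box):
    u0,v0,w,h=box; M=np.zeros((h*K,w*K),np.uint8); o=-c['R'].T@c['t']
    def fill(P,l):
        q=((proj(c,P)-[u0,v0]+.5)*K*16).round().astype(np.int32); cv2.fillConvexPoly(M,cv2.convexHull(q),l,shift=4)
    a=np.linspace(0,2*np.pi,40)
    r=lambda z:np.c_[x+.022*np.cos(a),y+.022*np.sin(a),0*a+z]
    fill(np.r_[r(.12),r(.145)],1); fill(r(.145),2)
    for s,z0,z1 in((.007,.145,.165),(.005,.165,.170)):
        cs=np.array([[1,1],[-1,1],[-1,-1],[1,-1]])*s; Rz=np.array([[np.cos(yaw),-np.sin(yaw)],[np.sin(yaw),np.cos(yaw)]])
        cs=cs@Rz.T+[x,y]
        for i in range(4):
            A,B=cs[i],cs[(i+1)%4]; n=(A+B)/2-[x,y]
            if n@(o[:2]-(A+B)/2)>0: fill([[*A,z0],[*B,z0],[*A,z1],[*B,z1]],3+i)
        fill(np.c_[cs,np.full(4,z1)],7)
    return M
def cost(p,im):
    e=0
    for c,(box,g) in zip(cams,im):
        w,h=box[2:]; M=labels(c,p[0],p[1],p[2],box)
        A=[cv2.resize(cv2.GaussianBlur((M==l).astype(np.float32),(0,0),.7*K),(w,h),interpolation=cv2.INTER_AREA).ravel() for l in range(8) if (M==l).any()]
        A=np.stack(A,1); 
        res=g.ravel()-A@np.linalg.lstsq(np.r_[A,.05*np.eye(A.shape[1])],np.r_[g.ravel(),np.zeros(A.shape[1])],rcond=None)[0]
        e+=(res**2).mean()
    return e
im=[]
for c,P in zip(cams,([.469,.338,.155],)*2):
    u,v=proj(c,P)[0].round().astype(int); box=(u-8,v-8,17,15); im.append((box,cv2.cvtColor(c['frame'],cv2.COLOR_BGR2GRAY)[v-8:v+7,u-8:u+9].astype(float)))
R=[]
for yaw in np.arange(0,1.57,.1):
    m=minimize(lambda q:cost([q[0],q[1],yaw],im),[.469,.338],method='Nelder-Mead',options=dict(initial_simplex=[[.469,.338],[.473,.338],[.469,.342]],maxfev=40))
    print(round(yaw,2),m.x.round(4),round(m.fun,2))
E
python3 fit.py; python3 -c "
from h import *
togo([.459,.0252,.031],-.2325)"
```

```text
0.0 [0.4708 0.3385] 273.01
0.1 [0.4708 0.3385] 253.25
0.2 [0.4709 0.3385] 238.58
0.3 [0.4709 0.3385] 228.39
0.4 [0.4711 0.3385] 227.64
0.5 [0.4709 0.3384] 225.92
0.6 [0.4708 0.3385] 235.15
0.7 [0.4708 0.3385] 244.98
0.8 [0.4709 0.3384] 259.34
0.9 [0.4709 0.3384] 272.99
1.0 [0.471  0.3383] 284.6
1.1 [0.4711 0.3382] 289.58
1.2 [0.4711 0.3382] 292.28
1.3 [0.4714 0.3382] 288.83
1.4 [0.4713 0.3385] 283.54
1.5 [0.4711 0.3385] 294.78
t 2.5 pos [ 0.436  -0.0315  0.3166] yaw -0.099 shift [ 0.0172 -0.0587  0.2856] turn [ 0.    -0.     0.133] F [ 0.2 -0.3 -0.1] T [ 0.06  0.04 -0.01] open 0.0939 ff 0.0
```

Request:
{"api": "apply_moves", "payload": {"plan": [[[0.009, -0.029, 0, 0, 0, 0, 0], [0.008, -0.03, 0, 0, 0, 0, 0], [0, 0, 0.03, 0, 0, 0.133, 0], [0, 0, 0.045, 0, 0, 0, 0], [0, 0, 0.045, 0, 0, 0, 0]]]}}

```text
time_s: 3.0
position: [0.4588, 0.0256, 0.1957]
eef_rot: [-0.0, 0.994, -0.113, 0.001]
wrist_force: [0.6, -0.6, -0.6]
opening: 0.0939
finger_force: 0.0
```

Request:
{"api": "apply_moves", "payload": {"plan": [[[0, 0, 0.045, 0, 0, 0, 0], [0, 0, 0.045, 0, 0, 0, 0], [0, 0, 0.025, 0, 0, 0, 0], [0, 0, 0.01, 0, 0, 0, 0], [0, 0, 0, 0, 0, 0, 0]]]}}

```text
time_s: 3.5
position: [0.4581, 0.0255, 0.071]
eef_rot: [-0.0, 0.994, -0.113, -0.001]
wrist_force: [-0.4, 0.1, 0.3]
opening: 0.0943
finger_force: 0.0
```

```bash
python3 -c "
from h import *
togo([.459,.0252,.031],-.2325); print(monitor.state()['q'].round(3))"
```

```text
t 3.5 pos [0.4581 0.0255 0.071 ] yaw -0.227 shift [0.001  0.0001 0.04  ] turn [0.    0.002 0.005] F [-0.4  0.1  0.3] T [ 0.03  0.02 -0.05] open 0.0943 ff 0.0
[ 0.243  0.32  -0.502  2.18   0.238  0.695 -2.22 ]
```

Joint 7 is near its limit, so I turn the gripper half a turn for an equal grasp.

Request:
{"api": "apply_moves", "payload": {"plan": [[[0, 0, -0.03, 0, 0, 0, 0], [0, 0, 0, 0, 0, -0.149, 0], [0, 0, 0, 0, 0, -0.149, 0], [0, 0, 0, 0, 0, -0.149, 0], [0, 0, 0, 0, 0, -0.149, 0]]]}}

```text
time_s: 4.0
position: [0.4597, 0.0254, 0.1036]
eef_rot: [0.001, 0.982, 0.186, 0.001]
wrist_force: [0.2, -1.2, -0.3]
opening: 0.0938
finger_force: 0.0
```

Request:
{"api": "apply_moves", "payload": {"plan": [[[0, 0, 0, 0, 0, -0.149, 0], [0, 0, 0, 0, 0, -0.149, 0], [0, 0, 0, 0, 0, -0.149, 0], [0, 0, 0, 0, 0, -0.149, 0], [0, 0, 0, 0, 0, -0.149, 0]]]}}

```text
time_s: 4.5
position: [0.4596, 0.0252, 0.1034]
eef_rot: [0.001, 0.847, 0.531, 0.001]
wrist_force: [-0.5, 0.1, 0.0]
opening: 0.0935
finger_force: 0.0
```

Request:
{"api": "apply_moves", "payload": {"plan": [[[0, 0, 0, 0, 0, -0.149, 0], [0, 0, 0, 0, 0, -0.149, 0], [0, 0, 0, 0, 0, -0.149, 0], [0, 0, 0, 0, 0, -0.149, 0], [0, 0, 0, 0, 0, -0.149, 0]]]}}

```text
time_s: 5.0
position: [0.4596, 0.0251, 0.1033]
eef_rot: [0.001, 0.596, 0.803, 0.0]
wrist_force: [-0.8, 0.1, -1.0]
opening: 0.094
finger_force: 0.0
```

Request:
{"api": "apply_moves", "payload": {"plan": [[[0, 0, 0, 0, 0, -0.149, 0], [0, 0, 0, 0, 0, -0.149, 0], [0, 0, 0, 0, 0, -0.149, 0], [0, 0, 0, 0, 0, -0.149, 0], [0, 0, 0, 0, 0, -0.149, 0]]]}}

```text
time_s: 5.5
position: [0.4595, 0.0249, 0.1032]
eef_rot: [0.001, 0.263, 0.965, -0.001]
wrist_force: [-0.8, -0.9, -0.1]
opening: 0.0936
finger_force: 0.0
```

```bash
python3 -c "
from h import *
togo([.459,.0252,.031],-.2325+np.pi); print(monitor.state()['q'].round(3))"
```

```text
t 5.5 pos [0.4595 0.0249 0.1032] yaw 2.609 shift [0.0009 0.0001 0.0722] turn [-0.001  0.003 -0.3  ] F [-0.8 -0.9 -0.1] T [ 0.04 -0.12  0.06] open 0.0936 ff 0.0
[ 0.747  0.432 -1.113  2.133  0.516  0.874  0.364]
```

Request:
{"api": "apply_moves", "payload": {"plan": [[[0, 0, 0, 0, 0, -0.149, 0], [0, 0, 0, 0, 0, -0.149, 0], [0, 0, 0.03, 0, 0, 0, 0], [0, 0, 0.03, 0, 0, 0, 0], [0, 0, 0.012, 0, 0, 0, 0]]]}}

```text
time_s: 6.0
position: [0.4586, 0.0246, 0.029]
eef_rot: [0.0, 0.12, 0.993, -0.001]
wrist_force: [-0.4, 0.4, 0.1]
opening: 0.094
finger_force: 0.0
```

Request:
{"api": "apply_moves", "payload": {"plan": [[[0, 0, 0, 0, 0, 0, 1], [0, 0, 0, 0, 0, 0, 1], [0, 0, 0, 0, 0, 0, 1], [0, 0, 0, 0, 0, 0, 1], [0, 0, 0, 0, 0, 0, 1]]], "squeeze": 40}}

```text
time_s: 6.5
position: [0.4589, 0.0252, 0.0301]
eef_rot: [0.0, 0.12, 0.993, -0.0]
wrist_force: [-0.4, 0.7, -0.6]
opening: 0.0572
finger_force: 0.0
```

```bash
python3 -c "
from h import *
togo([.459,.0252,.031],-.2325+np.pi); print(monitor.state()['q'].round(3))"
```

```text
t 6.5 pos [0.4589 0.0252 0.0301] yaw 2.901 shift [-0.0001 -0.     -0.0009] turn [-0.     0.001 -0.008] F [-0.4  0.7 -0.6] T [ 0.04 -0.18 -0.02] open 0.0572 ff 0.0
[ 0.653  0.565 -1.025  2.182  0.711  0.778  0.486]
```

Still closing. I finish the grip and lift to a height clear of the mill (crank underside above 0.18).

Request:
{"api": "apply_moves", "payload": {"plan": [[[0, 0, 0, 0, 0, 0, 1], [0, 0, 0, 0, 0, 0, 1], [0, 0, 0, 0, 0, 0, 1], [0, 0, 0, 0, 0, 0, 1], [0, 0, 0, 0, 0, 0, 1]]]}}

```text
time_s: 7.0
position: [0.4586, 0.0256, 0.0295]
eef_rot: [0.0, 0.12, 0.993, 0.0]
wrist_force: [0.0, 1.0, 0.1]
opening: 0.0174
finger_force: 0.6
```

Request:
{"api": "apply_moves", "payload": {"plan": [[[0, 0, 0, 0, 0, 0, 1], [0, 0, -0.03, 0, 0, 0, 1], [0, 0, -0.04, 0, 0, 0, 1], [0, 0, -0.04, 0, 0, 0, 1], [0, 0, -0.04, 0, 0, 0, 1]]]}}

```text
time_s: 7.5
position: [0.4579, 0.0257, 0.1806]
eef_rot: [-0.001, 0.119, 0.993, 0.001]
wrist_force: [-0.5, -0.6, -1.8]
opening: 0.0157
finger_force: 40.0
```

Request:
{"api": "apply_moves", "payload": {"plan": [[[0, 0, -0.04, 0, 0, 0, 1], [0, 0, 0, 0, 0, -0.14, 1], [0, 0, 0, 0, 0, -0.14, 1], [0, 0, 0, 0, 0, -0.14, 1], [0, 0, 0, 0, 0, -0.14, 1]]]}}

```text
time_s: 8.0
position: [0.4582, 0.0253, 0.2194]
eef_rot: [-0.0, -0.162, 0.987, -0.0]
wrist_force: [0.5, 0.1, -1.6]
opening: 0.0153
finger_force: 40.0
```

```bash
python3 -c "
from h import *
y=.4;sx,sy=.4708,.3385
togo([sx+.085*np.cos(y),sy+.085*np.sin(y),.218],y+np.pi); print(monitor.state()['q'].round(3))
c=cam('top'); u,v=proj(c,[.459,.025,.22])[0].astype(int); print(u,v)
cv2.imwrite('pics/g.png',cv2.resize(c['frame'][v-90:v+90,u-120:u+120],None,fx=3,fy=3))"
```

```text
t 8.0 pos [0.4582 0.0253 0.2194] yaw -2.816 shift [-0.197   0.299   0.0012] turn [-0.    -0.    -0.074] F [ 0.5  0.1 -1.6] T [ 0.16 -0.16  0.02] open 0.0153 ff 40.0
[ 0.898  0.225 -1.202  2.016  0.242  1.056  1.48 ]
300 256
```

View pics/g.png

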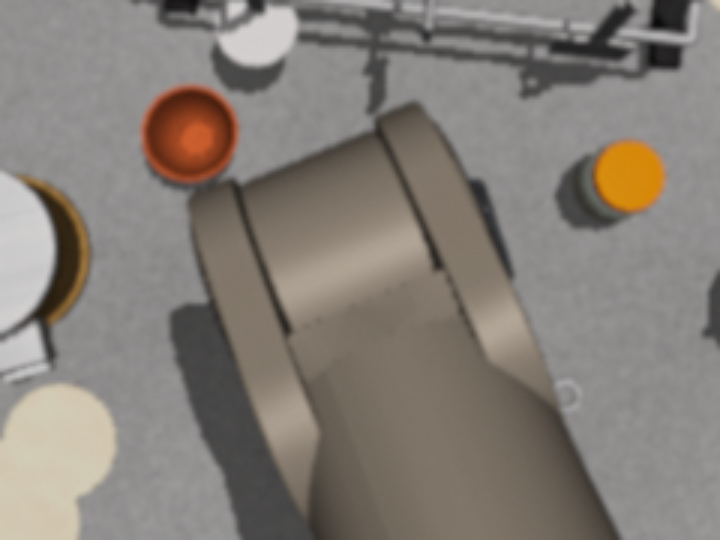

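The grip is good (0.0153 m opening, 40 N). The top view is hidden by the arm here. I go over the mill.

Request:
{"api": "apply_moves", "payload": {"plan": [[[-0.0245, 0.0374, 0, 0, 0, 0, 1], [-0.0245, 0.0374, 0, 0, 0, 0, 1], [-0.0245, 0.0374, 0, 0, 0, 0, 1], [-0.0245, 0.0374, 0, 0, 0, 0, 1], [-0.0245, 0.0374, 0, 0, 0, 0, 1]]]}}

```text
time_s: 8.55
position: [0.5161, 0.243, 0.219]
eef_rot: [-0.0, -0.158, 0.988, -0.0]
wrist_force: [0.8, -0.8, -1.4]
opening: 0.0155
finger_force: 40.0
```

Request:
{"api": "apply_moves", "payload": {"plan": [[[-0.0245, 0.0374, 0, 0, 0, 0, 1], [-0.0245, 0.0374, 0, 0, 0, 0, 1], [-0.0245, 0.0374, 0, 0, 0, 0, 1], [0, 0, 0, 0, 0, -0.074, 1], [0, 0, 0, 0, 0, 0, 1]]]}}

```text
time_s: 9.05
position: [0.5495, 0.3726, 0.2186]
eef_rot: [-0.001, -0.197, 0.98, 0.0]
wrist_force: [0.8, -1.0, -1.9]
opening: 0.016
finger_force: 40.0
```

```bash
python3 -c "
from h import *
y=.4;sx,sy=.4708,.3385
togo([sx+.085*np.cos(y),sy+.085*np.sin(y),.218],y+np.pi); print(monitor.state()['q'].round(3))
c=cam('top'); a=cv2.resize(cv2.getRectSubPix(c['frame'],(100,140),(165,250)),None,fx=4,fy=4,interpolation=2)
c=cam('scene'); u,v=proj(c,[.48,.34,.18])[0].astype(int); b=cv2.resize(cv2.getRectSubPix(c['frame'],(100,140),(int(u),int(v))),None,fx=4,fy=4,interpolation=2)
print(u,v); cv2.imwrite('pics/m.png',np.hstack([a,b]))"
```

```text
t 9.05 pos [0.5495 0.3726 0.2186] yaw -2.746 shift [ 0.0007 -0.0008  0.0006] turn [ 0.001 -0.002 -0.004] F [ 0.8 -1.  -1.9] T [ 0.1  -0.19  0.  ] open 0.016 ff 40.0
[ 0.014  0.612 -1.043  1.581  0.545  1.269  0.85 ]
337 113
```

View pics/m.png

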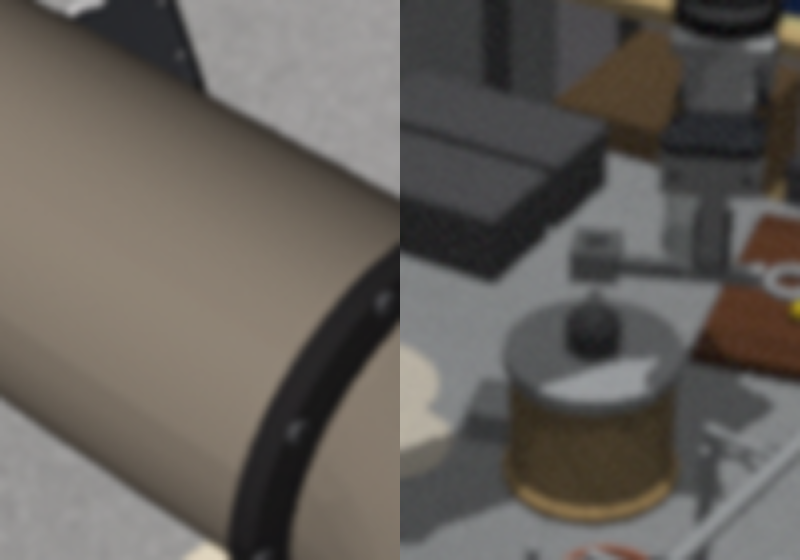

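The scene crop shows the hub (596,255) directly above the shaft (594,300) with the crank level. I descend and watch the force.

Request:
{"api": "apply_moves", "payload": {"plan": [[[0.0007, -0.0008, 0.01, 0, 0, 0, 1], [0, 0, 0.008, 0, 0, 0, 1], [0, 0, 0.003, 0, 0, 0, 1], [0, 0, 0.003, 0, 0, 0, 1], [0, 0, 0, 0, 0, 0, 1]]]}}

```text
time_s: 9.65
position: [0.5506, 0.3697, 0.1957]
eef_rot: [0.0, -0.195, 0.981, -0.0]
wrist_force: [0.6, -1.4, 3.1]
opening: 0.0154
finger_force: 40.0
```

```bash
python3 -c "
from h import *
y=.4;sx,sy=.4708,.3385
togo([sx+.085*np.cos(y),sy+.085*np.sin(y),.1747],y+np.pi)"
```

```text
t 9.65 pos [0.5506 0.3697 0.1957] yaw -2.749 shift [0.0007 0.0023 0.021 ] turn [-0.     0.001 -0.007] F [ 0.6 -1.4  3.1] T [-0.35 -0.2   0.19] open 0.0154 ff 40.0
```

Request:
{"api": "apply_moves", "payload": {"plan": [[[0, 0, 0.004, 0, 0, 0, 1], [0, 0, 0.004, 0, 0, 0, 1], [0, 0, 0, 0, 0, 0, 1]]]}}

```text
time_s: 9.95
position: [0.5519, 0.3702, 0.1885]
eef_rot: [0.002, -0.195, 0.981, 0.0]
wrist_force: [-1.0, -0.1, 0.3]
opening: 0.0159
finger_force: 40.0
```

```bash
python3 -c "
from h import *
y=.4;sx,sy=.4708,.3385
togo([sx+.085*np.cos(y),sy+.085*np.sin(y),.1747],y+np.pi)"
```

```text
t 9.95 pos [0.5519 0.3702 0.1885] yaw -2.749 shift [0.0021 0.0023 0.0137] turn [ 0.     0.003 -0.008] F [-1.  -0.1  0.3] T [ 0.1   0.13 -0.06] open 0.0159 ff 40.0
```

Request:
{"api": "apply_moves", "payload": {"plan": [[[0, 0, 0.005, 0, 0, 0, 1], [0, 0, 0.005, 0, 0, 0, 1], [0, 0, 0.004, 0, 0, 0, 1], [0, 0, 0, 0, 0, 0, 1]]]}}

```text
time_s: 10.35
position: [0.5515, 0.3713, 0.174]
eef_rot: [0.002, -0.195, 0.981, 0.001]
wrist_force: [8.0, 9.0, -2.5]
opening: 0.0161
finger_force: 40.1
```

```bash
python3 -c "
from h import *
y=.4;sx,sy=.4708,.3385
togo([sx+.085*np.cos(y),sy+.085*np.sin(y),.1747],y+np.pi)"
```

```text
t 10.35 pos [0.5515 0.3713 0.174 ] yaw -2.749 shift [ 0.0021  0.0012 -0.0007] turn [ 0.002  0.004 -0.007] F [ 8.   9.  -2.5] T [ 2.24 -2.47 -0.44] open 0.0161 ff 40.1
```

It is fully seated (underside at about .145) with a light side force. I ease it by about 1 mm and start the clockwise arc.

Request:
{"api": "apply_moves", "payload": {"plan": [[[-0.0013, 0.0005, 0, 0, 0, 0, 1], [0, 0, 0, 0, 0, 0, 1], [0.0003, -0.0068, 0, 0, 0, 0.08, 1], [0.0003, -0.0068, 0, 0, 0, 0.08, 1], [0.0003, -0.0068, 0, 0, 0, 0.08, 1]]]}}

```text
time_s: 10.85
position: [0.5569, 0.3519, 0.1735]
eef_rot: [0.0, -0.075, 0.997, 0.001]
wrist_force: [3.7, 4.8, -3.1]
opening: 0.0159
finger_force: 40.0
```

```bash
cat >> h.py <<'E'
def turnstat(sx,sy):
    P,R,s=pose(); th=np.arctan2(-R[1,0],-R[0,0]); hub=P[:2]-.085*np.array([np.cos(th),np.sin(th)])
    F=s['wrist_force']; c,n=np.cos(th),np.sin(th)
    print('t',round(s['time_s'],2),'theta',round(th,3),'hub',hub.round(4),'z',P[2].round(4),'err crankxy',round((hub-[sx,sy])@[c,n],4),round((hub-[sx,sy])@[-n,c],4),'F crank x,y,z',round(F[0]*c+F[1]*n,1),round(-F[0]*n+F[1]*c,1),round(F[2],1),'T',np.round(s['torque'],2),'ff',round(s['finger_force']),s['q'].round(2))
E
python3 -c "
from h import *
turnstat(.472,.339)"
```

```text
t 10.85 theta 0.15 hub [0.4729 0.3392] z 0.1735 err crankxy 0.0009 0.0 F crank x,y,z 4.4 4.2 -3.1 T [ 1.49 -1.09 -0.29] ff 40 [ 0.01  0.62 -0.97  1.64  0.54  1.17  0.63]
```

Request:
{"api": "apply_moves", "payload": {"plan": [[[0.0004, -0.0102, 0, 0, 0, 0.12, 1], [0.0006, -0.0102, 0, 0, 0, 0.12, 1], [0.0006, -0.0102, 0, 0, 0, 0.12, 1], [0.0006, -0.0102, 0, 0, 0, 0.12, 1], [0.0006, -0.0102, 0, 0, 0, 0.12, 1]]]}}

```text
time_s: 11.35
position: [0.5496, 0.3016, 0.1734]
eef_rot: [0.0, 0.224, 0.975, 0.001]
wrist_force: [0.7, 2.8, -3.5]
opening: 0.0158
finger_force: 40.0
```

```bash
python3 -c "
from h import *
turnstat(.472,.339)"
```

```text
t 11.35 theta -0.451 hub [0.4731 0.3387] z 0.1734 err crankxy 0.0012 0.0002 F crank x,y,z -0.6 2.8 -3.5 T [ 0.79 -0.38 -0.11] ff 40 [ 0.03  0.52 -0.86  1.72  0.44  1.1   0.16]
```

Request:
{"api": "apply_moves", "payload": {"plan": [[[0.0006, -0.0102, 0, 0, 0, 0.12, 1], [0.0006, -0.0102, 0, 0, 0, 0.12, 1], [0.0006, -0.0102, 0, 0, 0, 0.12, 1], [0.0006, -0.0102, 0, 0, 0, 0.12, 1], [0.0006, -0.0102, 0, 0, 0, 0.12, 1]]]}}

```text
time_s: 11.85
position: [0.5147, 0.264, 0.1732]
eef_rot: [-0.0, 0.502, 0.865, -0.0]
wrist_force: [-1.9, 0.4, -1.0]
opening: 0.0158
finger_force: 40.0
```

```bash
python3 -c "
from h import *
turnstat(.472,.339)"
```

```text
t 11.85 theta -1.051 hub [0.4725 0.3378] z 0.1732 err crankxy 0.0013 -0.0002 F crank x,y,z -1.3 -1.4 -1.0 T [0.21 0.51 0.27] ff 40 [ 0.01  0.41 -0.75  1.83  0.32  1.03 -0.35]
```

Request:
{"api": "apply_moves", "payload": {"plan": [[[0.0005, -0.0085, 0, 0, 0, 0.1, 1], [0.0004, -0.0085, 0, 0, 0, 0.1, 1], [0.0004, -0.0085, 0, 0, 0, 0.1, 1], [0.0002, -0.0051, 0, 0, 0, 0.06, 1], [0, 0, 0, 0, 0, 0, 1]]]}}

```text
time_s: 12.35
position: [0.4854, 0.2536, 0.1733]
eef_rot: [0.0, 0.647, 0.762, -0.001]
wrist_force: [-3.0, -3.3, 2.0]
opening: 0.0155
finger_force: 40.1
```

```bash
python3 -c "
from h import *
turnstat(.472,.339)"
```

```text
t 12.35 theta -1.408 hub [0.4716 0.3374] z 0.1733 err crankxy 0.0015 -0.0007 F crank x,y,z 2.8 -3.5 2.0 T [-0.69  0.74  0.49] ff 40 [-0.02  0.34 -0.7   1.9   0.26  0.99 -0.67]
```

Request:
{"api": "apply_moves", "payload": {"plan": [[[0.0002, -0.0043, 0, 0, 0, 0.05, 1], [0.0002, -0.0043, 0, 0, 0, 0.05, 1], [0, 0, 0, 0, 0, 0, 1]]]}}

```text
time_s: 12.65
position: [0.4768, 0.2526, 0.1733]
eef_rot: [0.0, 0.684, 0.729, -0.001]
wrist_force: [-3.7, -6.0, 3.4]
opening: 0.0158
finger_force: 40.1
```

```bash
python3 -c "
from h import *
turnstat(.472,.339)"
```

```text
t 12.65 theta -1.508 hub [0.4715 0.3374] z 0.1733 err crankxy 0.0016 -0.0006 F crank x,y,z 5.7 -4.1 3.4 T [-0.99  0.97  0.51] ff 40 [-0.04  0.32 -0.68  1.92  0.24  0.98 -0.77]
```

Request:
{"api": "apply_moves", "payload": {"plan": [[[-0.0003, -0.0047, 0, 0, 0, 0.05, 1], [-0.0002, -0.0047, 0, 0, 0, 0.05, 1], [0, 0, 0, 0, 0, 0, 1]]]}}

```text
time_s: 12.95
position: [0.4677, 0.2523, 0.1733]
eef_rot: [0.0, 0.72, 0.694, -0.001]
wrist_force: [-3.0, -1.3, 0.3]
opening: 0.0158
finger_force: 40.0
```

```bash
python3 -c "
from h import *
turnstat(.472,.339)
c=cam('top'); u,v=proj(c,[.475,.28,.16])[0].astype(int); print(u,v); a=cv2.resize(cv2.getRectSubPix(c['frame'],(100,140),(int(u),int(v))),None,fx=4,fy=4,interpolation=2)
c=cam('scene'); u,v=proj(c,[.475,.28,.16])[0].astype(int); b=cv2.resize(cv2.getRectSubPix(c['frame'],(100,140),(int(u),int(v))),None,fx=4,fy=4,interpolation=2)
cv2.imwrite('pics/m2.png',np.hstack([a,b]))"
```

```text
t 12.95 theta -1.607 hub [0.4708 0.3372] z 0.1733 err crankxy 0.0018 -0.0012 F crank x,y,z 1.4 -3.0 0.3 T [-0.48  0.7   0.37] ff 40 [-0.05  0.31 -0.67  1.94  0.23  0.97 -0.86]
188 247
```

View pics/m2.png

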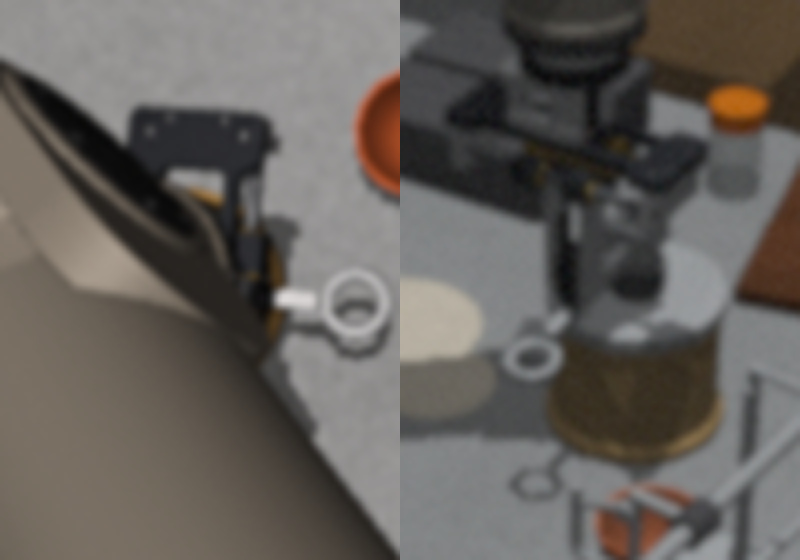

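The picture shows the crank low on the mill and level, with the eye at top pixel (227,252). There is no stop yet, so I keep turning.

Request:
{"api": "apply_moves", "payload": {"plan": [[[0.0002, -0.0043, 0, 0, 0, 0.05, 1], [0.0002, -0.0043, 0, 0, 0, 0.05, 1], [0, 0, 0, 0, 0, 0, 1]]]}}

```text
time_s: 13.35
position: [0.4594, 0.2531, 0.1733]
eef_rot: [0.0, 0.753, 0.658, -0.001]
wrist_force: [-4.8, -5.1, 2.4]
opening: 0.0158
finger_force: 40.1
```

```bash
python3 -c "
from h import *
turnstat(.472,.339)
c=dict(np.load('top0.npz')); print('eye px->',ray(c,[(226.75,252.5)],.149))"
```

```text
t 13.35 theta -1.706 hub [0.4709 0.3373] z 0.1733 err crankxy 0.0019 -0.0009 F crank x,y,z 5.7 -4.1 2.4 T [-1.03  1.06  0.49] ff 40 [-0.07  0.29 -0.65  1.95  0.22  0.97 -0.96]
eye px-> [[0.46638868 0.1950651  0.149     ]]
```

Request:
{"api": "apply_moves", "payload": {"plan": [[[0, -0.0045, 0, 0, 0, 0.05, 1], [0, -0.0045, 0, 0, 0, 0.05, 1], [0, 0, 0, 0, 0, 0, 1]]]}}

```text
time_s: 13.65
position: [0.4505, 0.2546, 0.1732]
eef_rot: [0.0, 0.785, 0.619, -0.001]
wrist_force: [-4.0, -3.0, 0.6]
opening: 0.0163
finger_force: 40.1
```

```bash
python3 -c "
from h import *
turnstat(.472,.339)"
```

```text
t 13.65 theta -1.806 hub [0.4704 0.3373] z 0.1732 err crankxy 0.002 -0.0012 F crank x,y,z 3.9 -3.1 0.6 T [-0.84  0.86  0.5 ] ff 40 [-0.09  0.28 -0.64  1.97  0.2   0.96 -1.06]
```

Request:
{"api": "apply_moves", "payload": {"plan": [[[0, -0.0045, 0, 0, 0, 0.05, 1], [0, -0.0045, 0, 0, 0, 0.05, 1], [0, 0, 0, 0, 0, 0, 1]]]}}

```text
time_s: 13.95
position: [0.4419, 0.257, 0.1732]
eef_rot: [0.0, 0.815, 0.579, -0.001]
wrist_force: [-3.0, -3.5, -0.3]
opening: 0.0157
finger_force: 40.1
```

```bash
python3 -c "
from h import *
turnstat(.472,.339)"
```

```text
t 13.95 theta -1.906 hub [0.4699 0.3373] z 0.1732 err crankxy 0.0023 -0.0014 F crank x,y,z 4.3 -1.7 -0.3 T [-0.86  0.77  0.45] ff 40 [-0.1   0.26 -0.63  1.98  0.19  0.95 -1.17]
```

```bash
python3 -c "
from h import *
c=cam('top'); W=world(c); d=W[...,:2]-[.4715,.3385]; r=np.hypot(d[...,0],d[...,1])
m=(r>.118)&(r<.175)&(W[...,2]>.13)&(W[...,2]<.16); P=W[m]; print(len(P),P.mean(0),np.median(P,0),P.min(0),P.max(0))
mm=P.mean(0)[:2]-[.4715,.3385]; print('ang',np.arctan2(mm[1],mm[0]))
cv2.imwrite('pics/e.png',cv2.resize(c['frame'][170:330,130:290],None,fx=3.5,fy=3.5,interpolation=2))"
```

```text
177 [0.42405729 0.20421941 0.14285287] [0.42584216 0.20489436 0.14230746] [0.40329084 0.18257786 0.13603897] [0.44458892 0.22725545 0.15459164]
ang -1.9104170718827556
```

View pics/e.png

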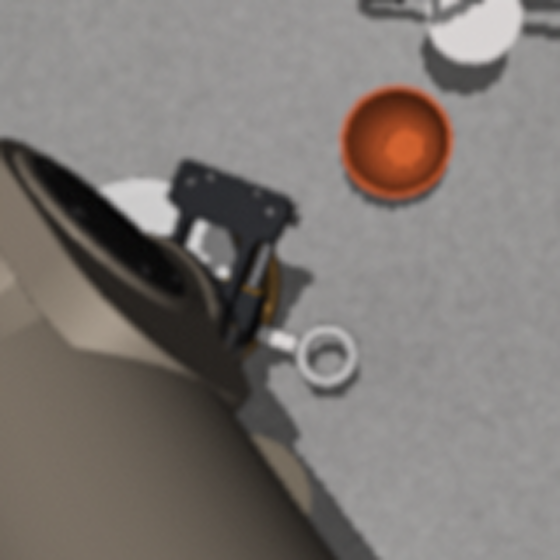

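```bash
python3 -c "
from h import *
c=cam('top'); W=world(c); 
a=W[170+60:170+85:2,130+52:130+72:2]; print(a[...,2].round(3))
print(W[240,191],W[244,190])
s=cam('scene'); V=world(s)
u,v=proj(s,[.4715,.3385,.17])[0].round().astype(int); print(u,v); print(V[v-8:v+9:2,u-12:u+13:2,2].round(3)); print(V[v-8:v+9:2,u-12:u+13:2,1].round(2))
f=cv2.resize(s['frame'][v-45:v+60,u-60:u+80],None,fx=5,fy=5,interpolation=2); cv2.imwrite('pics/s3.png',f)
d=W[...,:2]-[.4715,.3385]; r=np.hypot(d[...,0],d[...,1])
m=(r>.118)&(r<.175)&(W[...,2]>.13)&(W[...,2]<.16); P=W[m]
print(np.polyfit(r[m],P[:,2],1))"
```

```text
[[0.301 0.302 0.303 0.301 0.3   0.301 0.304 0.302 0.302 0.302]
 [0.302 0.302 0.302 0.303 0.302 0.302 0.301 0.302 0.3   0.302]
 [0.302 0.274 0.117 0.116 0.119 0.301 0.306 0.306 0.301 0.302]
 [0.303 0.119 0.119 0.121   nan 0.117 0.118 0.101 0.301 0.303]
 [0.298 0.117 0.12  0.12  0.122 0.12  0.118 0.114 0.079 0.3  ]
 [0.384 0.117 0.119 0.118 0.119 0.118 0.121 0.121 0.301 0.302]
 [0.398 0.39  0.121 0.122 0.122 0.117 0.117 0.121 0.301 0.302]
 [0.406 0.396 0.383 0.119 0.118 0.121 0.119 0.121 0.299 0.298]
 [0.418 0.405 0.395 0.382 0.119 0.12  0.119 0.303 0.301 0.296]
 [0.425 0.413 0.402   nan 0.378 0.12  0.12  0.302 0.299 0.083]
 [0.505 0.42  0.407 0.399 0.385 0.284 0.304 0.301 0.298 0.276]
 [0.515 0.484 0.412 0.397 0.392 0.376 0.302 0.303 0.293 0.282]
 [0.521 0.512 0.416 0.398 0.396 0.383 0.3   0.3   0.282 0.281]]
[0.49445984 0.28738035 0.11906901] [0.48497152 0.28963407 0.11779337]
335 116
[[ 0.287  0.287  0.281  0.272  0.274  0.268  0.268  0.264  0.263 -0.007
   0.    -0.001  0.003]
 [ 0.279  0.275  0.27   0.269  0.265  0.262  0.258  0.186  0.18  -0.002
  -0.004 -0.005  0.001]
 [ 0.271  
[... 598 characters left out ...]
155  0.141  0.16   0.152  0.144  0.145
   0.141  0.115  0.117]]
[[0.2  0.2  0.21 0.22 0.22 0.24 0.24 0.25 0.25 0.63 0.63 0.63 0.63]
 [0.2  0.21 0.22 0.22 0.23 0.24 0.24 0.35 0.36 0.62 0.62 0.63 0.62]
 [0.2  0.21 0.21 0.22 0.23 0.34 0.34 0.35 0.34 0.35 0.35 0.61 0.62]
 [0.2  0.21 0.22 0.33 0.33 0.33 0.35 0.34 0.34 0.34 0.34 0.6  0.6 ]
 [0.2  0.55 0.55 0.32 0.32 0.33 0.32 0.32 0.33 0.34 0.34 0.59 0.59]
 [0.54 0.54 0.55 0.32 0.32 0.32 0.32 0.33 0.33 0.34 0.35 0.57 0.58]
 [0.52 0.37 0.37 0.31 0.32 0.32 0.31 0.32 0.33 0.34 0.35 0.41 0.41]
 [0.36 0.3  0.3  0.31 0.31 0.32 0.32 0.32 0.34 0.36 0.39 0.39 0.39]
 [0.29 0.29 0.3  0.31 0.31 0.33 0.31 0.33 0.34 0.34 0.35 0.39 0.39]]
[-0.2080712  0.1722663]
```

View pics/s3.png

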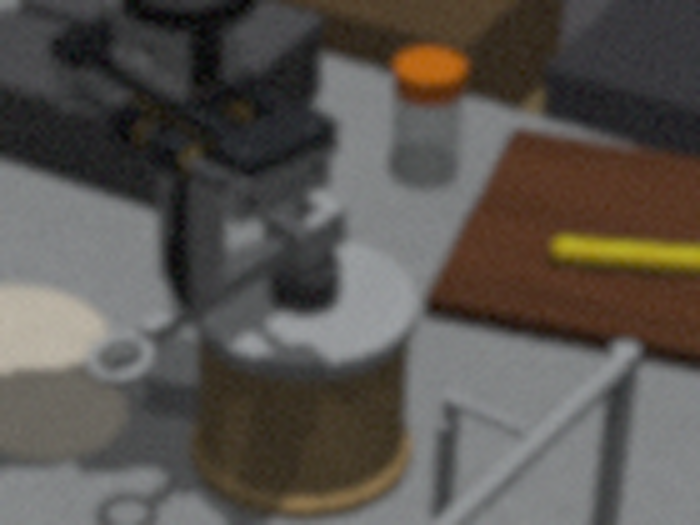

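The picture shows the crank pitched in the grip by about 0.2 rad: eye low at (120,355), hub high at (320,215). The depth agrees (hub top .183, slope -.21), so it was never seated. I lift off, grip harder, back away and remeasure the shaft and the tilt.

Request:
{"api": "apply_moves", "payload": {"plan": [[[0, 0, -0.015, 0, 0, 0, 1], [0, 0, -0.04, 0, 0, 0, 1], [0, 0, -0.02, 0, -0.1, 0, 1], [0, -0.03, 0, 0, -0.1, 0, 1], [-0.03, -0.03, 0, 0, 0, 0, 1]]], "squeeze": 60}}

```text
time_s: 14.6
position: [0.3757, 0.2534, 0.2526]
eef_rot: [0.056, 0.809, 0.579, -0.084]
wrist_force: [-0.4, 0.6, -2.0]
opening: 0.0152
finger_force: 60.0
```

```bash
python3 -c "
from h import *
P,R,s=pose(); print(P,R.round(3),s['q'].round(2),s['finger_force'])
print('tool shift for world -y,+x', R.T@[.05,-.15,0])"
```

```text
[0.37568699 0.25343018 0.25258173] [[ 0.316  0.946 -0.071]
 [ 0.927 -0.324 -0.188]
 [-0.201 -0.006 -0.98 ]] [-0.2   0.19 -0.67  1.9   0.19  1.29 -1.27] 59.999760389328
tool shift for world -y,+x [-0.12326392  0.09589071  0.02471798]
```

Request:
{"api": "apply_moves", "payload": {"plan": [[[-0.032, 0.029, 0.0063, 0, 0, 0, 1], [-0.032, 0.029, 0.0063, 0, 0, 0, 1], [-0.032, 0.029, 0.0063, 0, 0, 0, 1], [-0.032, 0.029, 0.0063, 0, 0, 0, 1], [-0.032, 0.029, 0.0063, 0, 0, 0, 1]]]}}

```text
time_s: 15.1
position: [0.4603, 0.0459, 0.2558]
eef_rot: [0.058, 0.811, 0.577, -0.081]
wrist_force: [0.8, 0.9, -2.4]
opening: 0.0156
finger_force: 60.0
```

```bash
python3 - <<'E'
from h import *
for n in ['top','scene']:
    C=[cam(n) for _ in range(4)]; c=C[0]; 
    c['frame']=np.mean([k['frame'] for k in C],0).astype(np.uint8); Z=np.stack([k['range_z'] for k in C]); c['range_z']=np.median(Z,0); np.savez(n+'1.npz',**c)
P,R,s=pose(); print(P,s['q'].round(2))
c=dict(np.load('top1.npz'));W=world(c); print(W[240:258:2,156:176:2,2].round(3))
f=lambda im,cx,cy,w,h,k: cv2.resize(cv2.getRectSubPix(im,(w,h),(cx,cy)),None,fx=k,fy=k,interpolation=2)
d=dict(np.load('top0.npz'))
g=dict(np.load('scene1.npz'))
u,v=proj(g,P)[0]
cv2.imwrite('pics/x.png',np.vstack([np.hstack([f(d['frame'],165,250,20,15,20),f(c['frame'],165,250,20,15,20)]),np.hstack([f(c['frame'],235,255,160,120,2.5),f(g['frame'],int(u),int(v)+10,120,90,400/120)])]))
E
sed -i "s/top0/top1/;s/scene0/scene1/" fit.py; python3 fit.py
```

```text
[0.45940981 0.04872466 0.25545487] [ 0.1   0.13 -0.5   1.94  0.22  1.23 -0.83]
[[0.118 0.12  0.12  0.119 0.119 0.384 0.384 0.65  0.65  0.651]
 [0.118 0.118 0.119 0.145 0.144 0.147 0.398 0.65  0.651 0.652]
 [0.12  0.121 0.145 0.145 0.145 0.145 0.398 0.651 0.653 0.653]
 [0.117 0.144 0.144 0.144 0.164 0.154 0.399 0.651 0.653 0.653]
 [0.12  0.145 0.168 0.169 0.166 0.156 0.398 0.399 0.653 0.654]
 [0.12  0.145 0.164 0.169 0.169 0.162 0.148 0.399 0.654 0.655]
 [0.12  0.144 0.143 0.166 0.163 0.156 0.146 0.399 0.654 0.656]
 [0.119 0.144 0.143 0.145 0.144 0.145 0.144 0.401 0.656 0.656]
 [0.117 0.12  0.145 0.144 0.145 0.144 0.143 0.4   0.399 0.658]]
0.0 [0.4703 0.3387] 365.24
0.1 [0.4706 0.3388] 344.47
0.2 [0.4702 0.3388] 327.65
0.3 [0.4703 0.3387] 314.82
0.4 [0.4703 0.3387] 308.29
0.5 [0.4704 0.3386] 308.55
0.6 [0.4707 0.3386] 314.58
0.7 [0.4705 0.3384] 325.25
0.8 [0.4708 0.3386] 337.37
0.9 [0.4706 0.3384] 351.93
1.0 [0.4709 0.3384] 362.86
1.1 [0.4709 0.3385] 370.9
1.2 [0.4711 0.3385] 375.81
1.3 [0.4712 0.3385] 376.04
1.4 [0.4711 0.3385] 372.66
1.5 [0.4711 0.3387] 394.15
```

View pics/x.png

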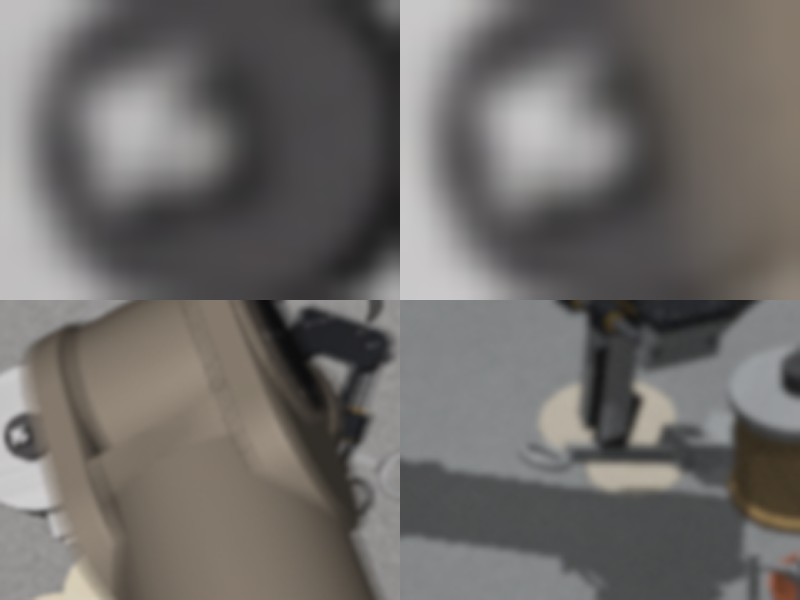

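The shaft still reads a yaw of about 0.43 (mod 90°) at (.4705,.3386), so it stands at either 0 or 1.57, and I can probe that once seated. I straighten the tool, turn the crank back to heading 0.43 and press it flat on the table to re-level it in the grip.

Request:
{"api": "apply_moves", "payload": {"plan": [[[0, 0, 0, 0, 0.1, 0, 1], [0, 0, 0, 0, 0.1, 0, 1], [0, 0, 0, 0, 0, -0.146, 1], [0, 0, 0, 0, 0, -0.146, 1], [0, 0, 0, 0, 0, -0.146, 1]]]}}

```text
time_s: 16.0
position: [0.4594, 0.0483, 0.2556]
eef_rot: [0.0, 0.667, 0.745, 0.0]
wrist_force: [-0.2, -0.0, -1.6]
opening: 0.0153
finger_force: 60.0
```

Request:
{"api": "apply_moves", "payload": {"plan": [[[0, 0, 0.01, 0, 0, -0.146, 1], [0, 0, 0.01, 0, 0, -0.146, 1], [0, 0, 0.01, 0, 0, -0.146, 1], [0, 0, 0.01, 0, 0, -0.146, 1], [0, 0, 0.01, 0, 0, -0.146, 1]]]}}

```text
time_s: 16.5
position: [0.4594, 0.0486, 0.2051]
eef_rot: [0.0, 0.357, 0.934, 0.0]
wrist_force: [0.6, 0.4, -3.1]
opening: 0.0156
finger_force: 60.0
```

Request:
{"api": "apply_moves", "payload": {"plan": [[[0, 0, 0.015, 0, 0, -0.146, 1], [0, 0, 0.015, 0, 0, -0.146, 1], [0, 0, 0.015, 0, 0, -0.146, 1], [0, 0, 0.015, 0, 0, -0.146, 1], [0, 0, 0.015, 0, 0, -0.146, 1]]]}}

```text
time_s: 17.0
position: [0.4595, 0.0486, 0.13]
eef_rot: [0.0, -0.0, 1.0, 0.0]
wrist_force: [0.0, -1.8, -2.9]
opening: 0.0153
finger_force: 60.0
```

Request:
{"api": "apply_moves", "payload": {"plan": [[[0, 0, 0.02, 0, 0, -0.146, 1], [0, 0, 0.02, 0, 0, -0.146, 1], [0, 0, 0.01, 0, 0, -0.146, 1], [0, 0, 0, 0, 0, 0, 1]]]}}

```text
time_s: 17.4
position: [0.4587, 0.0484, 0.0793]
eef_rot: [-0.001, -0.216, 0.976, 0.001]
wrist_force: [-0.2, -0.1, -2.6]
opening: 0.0155
finger_force: 60.0
```

```bash
python3 -c "
from h import *
togo([.46,.05,.032],np.pi+.43);print(monitor.state()['q'].round(2))"
```

```text
t 17.4 pos [0.4587 0.0484 0.0793] yaw -2.707 shift [-0.0019  0.0009  0.0473] turn [ 0.001 -0.002  0.005] F [-0.2 -0.1 -2.6] T [ 0.14 -0.16  0.01] open 0.0155 ff 60.0
[ 0.32  0.33 -0.65  2.16  0.3   0.73  1.48]
```

Request:
{"api": "apply_moves", "payload": {"plan": [[[0, 0, 0.02, 0, 0, 0, 1], [0, 0, 0.012, 0, 0, 0, 1], [0, 0, 0.008, 0, 0, 0, 1], [0, 0, 0.005, 0, 0, 0, 1], [0, 0, 0.0025, 0, 0, 0, 1]]], "squeeze": 8}}

```text
time_s: 17.9
position: [0.46, 0.0481, 0.0332]
eef_rot: [0.0, -0.213, 0.977, -0.0]
wrist_force: [-0.6, 1.7, 13.3]
opening: 0.016
finger_force: 8.0
```

Request:
{"api": "apply_moves", "payload": {"plan": [[[0, 0, 0, 0, 0, 0, 0.6], [0, 0, 0, 0, 0, 0, 0.6], [0, 0, 0, 0, 0, 0, 0.6]]]}}

```text
time_s: 18.2
position: [0.4595, 0.0476, 0.0331]
eef_rot: [0.0, -0.213, 0.977, -0.0]
wrist_force: [0.2, 0.9, -0.7]
opening: 0.0359
finger_force: 0.0
```

```bash
python3 -c "
from h import *
togo([.46,.05,.032],np.pi+.43)
s=cam('scene'); V=world(s); m=(V[...,2]>.003)&(V[...,2]<.04)&(np.hypot(V[...,0]-.514,V[...,1]-.075)<.03); print('eye pts',m.sum(),V[m].mean(0),V[m].max(0))
m=(V[...,2]>.012)&(V[...,2]<.05)&(np.hypot(V[...,0]-.383,V[...,1]-.013)<.03); print('hub pts',m.sum(),V[m].mean(0),V[m].max(0))"
```

```text
t 18.2 pos [0.4595 0.0476 0.0331] yaw -2.712 shift [-0.0014  0.002   0.0011] turn [-0.  0. -0.] F [ 0.2  0.9 -0.7] T [ 0.14 -0.19  0.02] open 0.0359 ff 0.0
eye pts 44 [0.50674451 0.07321177 0.00553695] [0.53963003 0.09682364 0.00904208]
hub pts 149 [0.37970591 0.00618109 0.02048755] [0.41099925 0.02890613 0.03052484]
```

Request:
{"api": "apply_moves", "payload": {"plan": [[[0, 0, 0.003, 0, 0, 0, 1], [0, 0, 0, 0, 0, 0, 1], [0, 0, 0, 0, 0, 0, 1], [0, 0, 0, 0, 0, 0, 1], [0, 0, 0, 0, 0, 0, 1]]], "squeeze": 60}}

```text
time_s: 18.75
position: [0.4594, 0.0476, 0.0298]
eef_rot: [-0.0, -0.213, 0.977, 0.0]
wrist_force: [0.3, -0.2, -1.6]
opening: 0.0155
finger_force: 60.0
```

```bash
python3 -c "
from h import *
togo([.4703+.085*np.cos(.43),.3386+.085*np.sin(.43),.2],np.pi+.43)"
```

```text
t 18.75 pos [0.4594 0.0476 0.0298] yaw -2.711 shift [-0.2162  0.2599 -0.1702] turn [ 0. -0.  0.] F [ 0.3 -0.2 -1.6] T [ 0.18 -0.11  0.02] open 0.0155 ff 60.0
```

Request:
{"api": "apply_moves", "payload": {"plan": [[[0, 0, -0.03, 0, 0, 0, 1], [0, 0, -0.04, 0, 0, 0, 1], [0, 0, -0.045, 0, 0, 0, 1], [0, 0, -0.04, 0, 0, 0, 1], [0, 0, -0.035, 0, 0, 0, 1]]]}}

```text
time_s: 19.25
position: [0.4594, 0.0477, 0.222]
eef_rot: [0.0, -0.214, 0.977, -0.0]
wrist_force: [0.7, -0.8, -2.6]
opening: 0.0154
finger_force: 60.0
```

Request:
{"api": "apply_moves", "payload": {"plan": [[[-0.027, 0.0325, 0, 0, 0, 0, 1], [-0.027, 0.0325, 0, 0, 0, 0, 1], [-0.027, 0.0325, 0, 0, 0, 0, 1], [-0.027, 0.0325, 0, 0, 0, 0, 1], [-0.027, 0.0325, 0, 0, 0, 0, 1]]]}}

```text
time_s: 19.75
position: [0.5147, 0.253, 0.2197]
eef_rot: [-0.0, -0.213, 0.977, -0.0]
wrist_force: [1.0, -0.3, -2.1]
opening: 0.0155
finger_force: 60.0
```

Request:
{"api": "apply_moves", "payload": {"plan": [[[-0.027, 0.0325, 0, 0, 0, 0, 1], [-0.027, 0.0325, 0, 0, 0, 0, 1], [-0.027, 0.0325, 0, 0, 0, 0, 1], [0, 0, 0, 0, 0, 0, 1], [0, 0, 0, 0, 0, 0, 1]]]}}

```text
time_s: 20.25
position: [0.5467, 0.3749, 0.2191]
eef_rot: [-0.001, -0.214, 0.977, 0.0]
wrist_force: [0.2, -0.9, -2.9]
opening: 0.016
finger_force: 60.0
```

```bash
cat > rel.py <<'E'
from h import *
from scipy.optimize import minimize
# hub centre: fit 36 mm square with 17 mm hole to hub-top depth points of the scene camera; shaft: depth points of both cameras
P,R,s=pose(); th=np.arctan2(-R[1,0],-R[0,0]); hub=P[:2]-.085*np.array([np.cos(th),np.sin(th)]); zt=P[2]-.0298+.026
N=4; C=[cam('scene') for _ in range(N)]; V=np.median([world(c) for c in C],0)
ex=np.array([np.cos(th),np.sin(th)]); ey=np.array([-ex[1],ex[0]])
near=np.hypot(V[...,0]-hub[0],V[...,1]-hub[1])<.04
m=near&(abs(V[...,2]-zt)<.006); Q=V[m]; d=Q[:,:2]-hub
print('pred hub',hub.round(4),'top z',round(zt,4),'n',m.sum(),'z',np.median(Q[:,2]).round(4))
a,b=d@ex,d@ey
print('x extent',np.percentile(a,[2,98]).round(4),'y extent',np.percentile(b,[2,98]).round(4))
A=np.c_[a,b,np.ones(len(a))]; print('slopes',np.linalg.lstsq(A,Q[:,2],rcond=None)[0].round(3))
# edges in gray image by rendering fit: hub top/sides/hole
c=C[0]; g=np.mean([cv2.cvtColor(k['frame'],cv2.COLOR_BGR2GRAY) for k in C],0)
K=8
def box(M,c,u0,v0,ctr,yaw,h,z0,z1,l):
    o=-c['R'].T@c['t']; Rz=np.array([[np.cos(yaw),-np.sin(yaw)],[np.sin(yaw),np.cos(yaw)]])
    cs=np.array([[1,1],[-1,1],[-1,-1],[1,-1]])*h@Rz.T+ctr
    def fill(P,l):
        q=((proj(c,P)-[u0,v0]+.5)*K*16).round().astype(np.int32); cv2.fillConvexPoly(M,cv2.convexHull(q),l,shift=4)
    for i in range(4):
        X,Y=cs[i],cs[(i+1)%4]
        if ((X+Y)/2-ctr)@(o[:2]-(X+Y)/2)>0: fill([[*X,z0],[*Y,z0],[*X,z1],[*Y,z1]],l+i)
    fill(np.c_[cs,np.full(4,z1)],l+4); return cs,fill
def fit(ctr0,paint,zc,w,h,steps=.003):
    u,v=proj(c,[*ctr0,zc])[0].round().astype(int); u0,v0=u-w//2,v-h//2; G=g[v0:v0+h,u0:u0+w]
    def cost(q):
        M=np.zeros((h*K,w*K),np.uint8); paint(M,u0,v0,np.array(q)); 
        A=np.stack([cv2.resize(cv2.GaussianBlur((M==l).astype(np.float32),(0,0),.7*K),(w,h),interpolation=cv2.INTER_AREA).ravel() for l in np.unique(M)],1)
        n=A.shape[1]; return ((G.ravel()-A@np.linalg.lstsq(np.r_[A,.05*np.eye(n)],np.r_[G.ravel(),np.zeros(n)],rcond=None)[0])**2).mean()
    r=minimize(cost,ctr0,method='Nelder-Mead',options=dict(initial_simplex=[ctr0,np.add(ctr0,[steps,0]),np.add(ctr0,[0,steps])],maxfev=60)); return r.x,r.fun,cost(ctr0)
def ph(M,u0,v0,q):
    cs,fill=box(M,c,u0,v0,q,th,.018,zt-.026,zt,1)
    fill(np.c_[q+(cs-q)*8.5/18,np.full(4,zt)],9)
h_=fit(hub,ph,zt-.008,22,20)
print('hub img fit',h_[0].round(4),h_[1:])
def psh(M,u0,v0,q):
    a=np.linspace(0,6.28,40); r=lambda z:np.c_[q[0]+.022*np.cos(a),q[1]+.022*np.sin(a),0*a+z]
    f=lambda P,l:cv2.fillConvexPoly(M,cv2.convexHull(((proj(c,P)-[u0,v0]+.5)*K*16).round().astype(np.int32)),l,shift=4)
    f(np.r_[r(.12),r(.145)],20); f(r(.145),21)
    box(M,c,u0,v0,q,.43,.007,.145,.165,1); box(M,c,u0,v0,q,.43,.005,.165,.17,10)
s_=fit((.4705,.3386),psh,.150,24,14)
print('shaft img fit',s_[0].round(4),s_[1:])
e=s_[0]-h_[0]; print('move by (world)',e.round(4),'tool',(R.T@[*e,0]).round(4),'TCP',P.round(4),'th',th.round(3),'F',s['wrist_force'].round(1))
E
python3 rel.py
```

```text
pred hub [0.4695 0.3393] top z 0.2153 n 82 z 0.2128
x extent [-0.0273  0.0076] y extent [-0.0229  0.0135]
slopes [-0.023  0.023  0.212]
hub img fit [0.461  0.3337] (np.float64(615.7745555176691), np.float64(745.5221267748375))
shaft img fit [0.4719 0.3409] (np.float64(178.79675551382422), np.float64(201.10808201552314))
move by (world) [0.0109 0.0072] tool [-0.0129  0.002  -0.    ] TCP [0.5467 0.3749 0.2191] th 0.432 F [ 0.2 -0.9 -2.9]
```

Depth and image both put the hub about 10 mm farther out along the bar, so the handle is gripped off-centre, and they agree on about 12.8 mm to move. I correct and recheck just above the shaft.

Request:
{"api": "apply_moves", "payload": {"plan": [[[-0.0128, 0.0015, 0.004, 0, 0, 0, 1], [0, 0, 0.004, 0, 0, 0, 1], [0, 0, 0, 0, 0, 0, 1]]]}}

```text
time_s: 20.75
position: [0.5586, 0.3802, 0.211]
eef_rot: [-0.001, -0.213, 0.977, -0.0]
wrist_force: [-0.3, -0.4, -3.0]
opening: 0.0159
finger_force: 60.0
```

```bash
sed -i 's/-\.085\*np.array(\[np.cos(th)/-.095*np.array([np.cos(th)/' rel.py; python3 rel.py
```

```text
pred hub [0.4722 0.3407] top z 0.2072 n 80 z 0.2048
x extent [-0.0172  0.0175] y extent [-0.0221  0.014 ]
slopes [-0.017 -0.009  0.205]
hub img fit [0.4726 0.339 ] (np.float64(337.80856335982213), np.float64(345.53228400462393))
shaft img fit [0.4711 0.3427] (np.float64(200.4355600392866), np.float64(233.77089842365672))
move by (world) [-0.0015  0.0037] tool [-0.0002  0.004  -0.    ] TCP [0.5586 0.3802 0.211 ] th 0.429 F [-0.3 -0.4 -3. ]
```

Request:
{"api": "apply_moves", "payload": {"plan": [[[0, 0.003, 0.006, 0, 0, 0, 1], [0, 0, 0.005, 0, 0, 0, 1], [0, 0, 0.0035, 0, 0, 0, 1], [0, 0, 0, 0, 0, 0, 1]]]}}

```text
time_s: 21.35
position: [0.557, 0.3831, 0.1966]
eef_rot: [-0.0, -0.213, 0.977, -0.0]
wrist_force: [-0.5, -0.5, -3.4]
opening: 0.0156
finger_force: 60.0
```

```bash
cat > st.py <<'E'
from h import *
P,R,s=pose(); F=R.T@s['wrist_force']; T=R.T@s['torque']; print('t',round(s['time_s'],2),'P',P.round(4),'th',np.arctan2(-R[1,0],-R[0,0]).round(3),'Ftool',F.round(1),'Ttool',T.round(2),'open',round(s['opening'],4))
E
python3 st.py
```

```text
t 21.35 P [0.557  0.3831 0.1966] th 0.43 Ftool [ 0.7 -0.2  3.4] Ttool [ 0.11 -0.26 -0.  ] open 0.0156
```

Request:
{"api": "apply_moves", "payload": {"plan": [[[0, 0, 0.002, 0, 0, 0, 1], [0, 0, 0.002, 0, 0, 0, 1], [0, 0, 0, 0, 0, 0, 1]]]}}

```text
time_s: 21.65
position: [0.5574, 0.3836, 0.194]
eef_rot: [0.0, -0.213, 0.977, 0.0]
wrist_force: [0.5, -0.7, 6.8]
opening: 0.0154
finger_force: 60.0
```

```bash
python3 st.py
```

```text
t 21.65 P [0.5574 0.3836 0.194 ] th 0.43 Ftool [-0.2 -0.9 -6.8] Ttool [ 0.31  0.55 -0.11] open 0.0154
```

Request:
{"api": "apply_moves", "payload": {"plan": [[[0, 0, -0.003, 0, 0, 0, 1], [-0.001, -0.0025, 0, 0, 0, 0, 1], [0, 0, 0.0015, 0, 0, 0, 1], [0, 0, 0.0015, 0, 0, 0, 1], [0, 0, 0.001, 0, 0, 0, 1]]]}}

```text
time_s: 22.15
position: [0.559, 0.3815, 0.192]
eef_rot: [-0.0, -0.213, 0.977, 0.0]
wrist_force: [-0.3, 0.3, -2.5]
opening: 0.0158
finger_force: 60.0
```

```bash
python3 st.py
```

```text
t 22.15 P [0.559  0.3815 0.192 ] th 0.43 Ftool [0.2 0.4 2.5] Ttool [-0.08 -0.23  0.01] open 0.0158
```

It is past the shoulder without force. Down gently.

Request:
{"api": "apply_moves", "payload": {"plan": [[[0, 0, 0.003, 0, 0, 0, 1], [0, 0, 0.003, 0, 0, 0, 1], [0, 0, 0, 0, 0, 0, 1]]]}}

```text
time_s: 22.45
position: [0.559, 0.3814, 0.1858]
eef_rot: [-0.0, -0.213, 0.977, -0.0]
wrist_force: [-0.5, -0.4, -2.6]
opening: 0.0154
finger_force: 60.0
```

```bash
python3 st.py
```

```text
t 22.45 P [0.559  0.3814 0.1858] th 0.43 Ftool [ 0.6 -0.1  2.6] Ttool [-0.01 -0.33 -0.01] open 0.0154
```

Request:
{"api": "apply_moves", "payload": {"plan": [[[0, 0, 0.004, 0, 0, 0, 1], [0, 0, 0.004, 0, 0, 0, 1], [0, 0, 0.002, 0, 0, 0, 1], [0, 0, 0, 0, 0, 0, 1]]]}}

```text
time_s: 22.85
position: [0.559, 0.3815, 0.176]
eef_rot: [-0.0, -0.213, 0.977, -0.0]
wrist_force: [0.1, -0.3, -1.9]
opening: 0.0158
finger_force: 60.0
```

```bash
python3 st.py; sed -i 's/abs(V\[...,2\]-zt)/abs(V[...,2]-zt)/' rel.py; python3 rel.py | head -3
```

```text
t 22.85 P [0.559  0.3815 0.176 ] th 0.43 Ftool [ 0.1 -0.3  1.9] Ttool [-0.04 -0.25 -0.  ] open 0.0158
pred hub [0.4727 0.3419] top z 0.1722 n 86 z 0.1695
x extent [-0.0166  0.0175] y extent [-0.0217  0.0144]
slopes [ 0.015 -0.     0.169]
```

Seated: underside at .146, level, no side force. Now I probe counter-clockwise to learn whether the shaft stands at 0 or at its far stop.

Request:
{"api": "apply_moves", "payload": {"plan": [[[0.0002, 0.0066, 0, 0, 0, -0.07, 1], [0.0002, 0.0066, 0, 0, 0, -0.07, 1], [0.0002, 0.0066, 0, 0, 0, -0.07, 1], [0.0002, 0.0057, 0, 0, 0, -0.06, 1], [0, 0, 0, 0, 0, 0, 1]]]}}

```text
time_s: 23.55
position: [0.5454, 0.4038, 0.1767]
eef_rot: [0.0, -0.344, 0.939, 0.0]
wrist_force: [2.3, 1.7, -2.5]
opening: 0.0157
finger_force: 60.0
```

```bash
echo "print('couple about shaft (tool z, + resists ccw)',round(T[2]-.095*F[1],3))" >> st.py; python3 st.py
```

```text
t 23.55 P [0.5454 0.4038 0.1767] th 0.702 Ftool [-2.8 -0.2  2.5] Ttool [ 0.11 -0.75 -0.02] open 0.0157
couple about shaft (tool z, + resists ccw) -0.009
```

Request:
{"api": "apply_moves", "payload": {"plan": [[[0.0002, 0.0057, 0, 0, 0, -0.06, 1], [0.0002, 0.0057, 0, 0, 0, -0.06, 1], [0, 0, 0, 0, 0, 0, 1]]]}}

```text
time_s: 23.85
position: [0.5376, 0.412, 0.1767]
eef_rot: [0.0, -0.399, 0.917, 0.0]
wrist_force: [2.5, 3.2, -1.5]
opening: 0.0157
finger_force: 60.0
```

```bash
python3 st.py
```

```text
t 23.85 P [0.5376 0.412  0.1767] th 0.82 Ftool [-4.1  0.4  1.5] Ttool [ 0.02 -1.08  0.03] open 0.0157
couple about shaft (tool z, + resists ccw) -0.001
```

Request:
{"api": "apply_moves", "payload": {"plan": [[[-0.0005, 0.0076, 0, 0, 0, -0.08, 1], [0, 0.0076, 0, 0, 0, -0.08, 1], [0.0003, 0.0076, 0, 0, 0, -0.08, 1], [0, 0, 0, 0, 0, 0, 1]]]}}

```text
time_s: 24.25
position: [0.5193, 0.4258, 0.1765]
eef_rot: [-0.0, -0.505, 0.863, 0.0]
wrist_force: [-0.7, 0.9, -0.0]
opening: 0.0157
finger_force: 60.0
```

```bash
python3 st.py; python3 -c "
from h import *
s=cam('scene'); V=world(s); P,R,_=pose(); th=np.arctan2(-R[1,0],-R[0,0]); hub=P[:2]-.095*np.array([np.cos(th),np.sin(th)])
m=(np.hypot(V[...,0]-hub[0],V[...,1]-hub[1])<.024)&(V[...,2]>.165)&(V[...,2]<.2); d=V[m]; print(hub,m.sum(),d.mean(0),np.median(d[:,2]))"
```

```text
t 24.25 P [0.5193 0.4258 0.1765] th 1.06 Ftool [-0.4  1.1  0. ] Ttool [-0.32 -0.16  0.18] open 0.0157
couple about shaft (tool z, + resists ccw) 0.081
[0.47321608 0.34268831] 88 [0.47450092 0.33975346 0.16933903] 0.1696158873811377
```

The shaft turns counter-clockwise, so it had been driven to its stop earlier. I turn it back well below 1 rad with the crank seated, for step 1.

Request:
{"api": "apply_moves", "payload": {"plan": [[[0.0004, 0.0095, 0, 0, 0, -0.1, 1], [0.0005, 0.0095, 0, 0, 0, -0.1, 1], [0.0005, 0.0095, 0, 0, 0, -0.1, 1], [0.0005, 0.0095, 0, 0, 0, -0.1, 1], [0, 0, 0, 0, 0, 0, 1]]]}}

```text
time_s: 24.8
position: [0.4831, 0.4378, 0.1767]
eef_rot: [0.0, -0.667, 0.745, 0.001]
wrist_force: [-0.9, 4.6, -0.3]
opening: 0.0154
finger_force: 60.1
```

```bash
python3 st.py; python3 -c "
from h import *
print(monitor.state()['q'].round(2))"
```

```text
t 24.8 P [0.4831 0.4378 0.1767] th 1.461 Ftool [-4.4  1.4  0.3] Ttool [-0.7  -1.36  0.32] open 0.0154
couple about shaft (tool z, + resists ccw) 0.187
[-0.15  0.61 -0.99  1.65  0.55  1.18  1.76]
```

Request:
{"api": "apply_moves", "payload": {"plan": [[[0, 0.0095, 0, 0, 0, -0.1, 1], [0.0002, 0.0095, 0, 0, 0, -0.1, 1], [0.0005, 0.0095, 0, 0, 0, -0.1, 1], [0.0005, 0.0095, 0, 0, 0, -0.1, 1], [0, 0, 0, 0, 0, 0, 1]]]}}

```text
time_s: 25.3
position: [0.4449, 0.4352, 0.1767]
eef_rot: [-0.0, 0.802, -0.598, -0.001]
wrist_force: [-7.0, 8.1, 0.5]
opening: 0.0156
finger_force: 60.3
```

```bash
python3 st.py; python3 -c "
from h import *
print(monitor.state()['q'].round(2))"
```

```text
t 25.3 P [0.4449 0.4352 0.1767] th 1.861 Ftool [-9.8  4.4 -0.5] Ttool [-0.98 -2.11  0.44] open 0.0156
couple about shaft (tool z, + resists ccw) 0.022
[-0.1   0.61 -1.1   1.72  0.59  1.18  2.08]
```

Request:
{"api": "apply_moves", "payload": {"plan": [[[-0.001, 0, 0, 0, 0, 0, 1], [0.0005, -0.0097, 0, 0, 0, 0.1, 1], [0.0005, -0.0097, 0, 0, 0, 0.1, 1], [0.0005, -0.0097, 0, 0, 0, 0.1, 1], [0.0005, -0.0097, 0, 0, 0, 0.1, 1]]]}}

```text
time_s: 25.8
position: [0.4851, 0.4377, 0.1759]
eef_rot: [-0.001, -0.663, 0.748, -0.0]
wrist_force: [-4.7, -1.8, -3.0]
opening: 0.0157
finger_force: 60.1
```

```bash
python3 st.py
```

```text
t 25.8 P [0.4851 0.4377 0.1759] th 1.451 Ftool [2.3 4.4 3. ] Ttool [-1.07  0.44  0.35] open 0.0157
couple about shaft (tool z, + resists ccw) -0.069
```

Request:
{"api": "apply_moves", "payload": {"plan": [[[0.0005, -0.0097, 0, 0, 0, 0.1, 1], [0.0005, -0.0097, 0, 0, 0, 0.1, 1], [0.0005, -0.0097, 0, 0, 0, 0.1, 1], [0.0005, -0.0097, 0, 0, 0, 0.1, 1], [0.0005, -0.0097, 0, 0, 0, 0.1, 1]]]}}

```text
time_s: 26.3
position: [0.529, 0.4199, 0.1755]
eef_rot: [-0.002, -0.458, 0.889, -0.001]
wrist_force: [-9.6, -5.9, -3.3]
opening: 0.0156
finger_force: 60.0
```

```bash
python3 st.py
```

```text
t 26.3 P [0.529  0.4199 0.1755] th 0.951 Ftool [10.3  4.4  3.3] Ttool [-1.18  2.58  0.24] open 0.0156
couple about shaft (tool z, + resists ccw) -0.171
```

Request:
{"api": "apply_moves", "payload": {"plan": [[[0.0005, -0.0097, 0, 0, 0, 0.1, 1], [0.0005, -0.0097, 0, 0, 0, 0.1, 1], [0.0005, -0.0097, 0, 0, 0, 0.1, 1], [0.0005, -0.0097, 0, 0, 0, 0.1, 1], [0, 0, 0, 0, 0, 0, 1]]]}}

```text
time_s: 26.8
position: [0.5554, 0.391, 0.1753]
eef_rot: [-0.002, -0.272, 0.962, -0.001]
wrist_force: [-11.4, -2.9, -1.5]
opening: 0.0153
finger_force: 60.0
```

```bash
python3 st.py
```

```text
t 26.8 P [0.5554 0.391  0.1753] th 0.55 Ftool [11.3  3.5  1.5] Ttool [-0.88  2.78  0.28] open 0.0153
couple about shaft (tool z, + resists ccw) -0.055
```

Request:
{"api": "apply_moves", "payload": {"plan": [[[0.0012, 0.0003, 0, 0, 0, 0, 1], [0.0004, -0.0076, 0, 0, 0, 0.08, 1], [0.0003, -0.0076, 0, 0, 0, 0.08, 1], [0.0003, -0.0076, 0, 0, 0, 0.08, 1], [0, 0, 0, 0, 0, 0, 1]]]}}

```text
time_s: 27.3
position: [0.5643, 0.3706, 0.1758]
eef_rot: [-0.001, -0.155, 0.988, -0.001]
wrist_force: [-7.5, -0.9, -3.0]
opening: 0.0155
finger_force: 60.0
```

```bash
python3 st.py
```

```text
t 27.3 P [0.5643 0.3706 0.1758] th 0.311 Ftool [7.4 1.5 3. ] Ttool [-0.25  1.58 -0.03] open 0.0155
couple about shaft (tool z, + resists ccw) -0.174
```

Request:
{"api": "apply_moves", "payload": {"plan": [[[0.0002, -0.0048, 0, 0, 0, 0.05, 1], [0.0002, -0.0048, 0, 0, 0, 0.05, 1], [0.0002, -0.0048, 0, 0, 0, 0.05, 1], [0, 0, 0, 0, 0, 0, 1]]]}}

```text
time_s: 27.7
position: [0.5675, 0.3569, 0.1759]
eef_rot: [-0.001, -0.081, 0.997, -0.001]
wrist_force: [-5.4, -2.4, -3.1]
opening: 0.0157
finger_force: 60.0
```

```bash
python3 st.py
```

```text
t 27.7 P [0.5675 0.3569 0.1759] th 0.163 Ftool [ 5.7 -1.5  3.2] Ttool [-0.01  1.22 -0.12] open 0.0157
couple about shaft (tool z, + resists ccw) 0.019
```

Request:
{"api": "apply_moves", "payload": {"plan": [[[0.0004, -0.0048, 0, 0, 0, 0.05, 1], [0.0003, -0.0048, 0, 0, 0, 0.05, 1], [0, 0, 0, 0, 0, 0, 1]]]}}

```text
time_s: 28.0
position: [0.5685, 0.3475, 0.176]
eef_rot: [-0.001, -0.032, 0.999, -0.001]
wrist_force: [-4.0, -1.0, -3.1]
opening: 0.0156
finger_force: 60.0
```

```bash
python3 st.py
```

```text
t 28.0 P [0.5685 0.3475 0.176 ] th 0.064 Ftool [ 4.  -0.8  3.1] Ttool [ 0.06  0.79 -0.12] open 0.0156
couple about shaft (tool z, + resists ccw) -0.044
```

Request:
{"api": "apply_moves", "payload": {"plan": [[[0.0002, -0.0048, 0, 0, 0, 0.05, 1], [0.0002, -0.0048, 0, 0, 0, 0.05, 1], [0, 0, 0, 0, 0, 0, 1]]]}}

```text
time_s: 28.3
position: [0.5687, 0.3383, 0.1762]
eef_rot: [-0.0, 0.017, 1.0, -0.001]
wrist_force: [-3.8, -1.2, -3.6]
opening: 0.0159
finger_force: 60.0
```

```bash
python3 st.py
```

```text
t 28.3 P [0.5687 0.3383 0.1762] th -0.034 Ftool [ 3.7 -1.3  3.6] Ttool [ 0.19  0.4  -0.24] open 0.0159
couple about shaft (tool z, + resists ccw) -0.112
```

Request:
{"api": "apply_moves", "payload": {"plan": [[[0.0004, -0.0048, 0, 0, 0, 0.05, 1], [0.0003, -0.0048, 0, 0, 0, 0.05, 1], [0, 0, 0, 0, 0, 0, 1]]]}}

```text
time_s: 28.6
position: [0.5679, 0.3295, 0.1765]
eef_rot: [0.0, 0.065, 0.998, 0.0]
wrist_force: [0.8, 0.9, -4.4]
opening: 0.0157
finger_force: 60.2
```

```bash
python3 st.py
```

```text
t 28.6 P [0.5679 0.3295 0.1765] th -0.131 Ftool [-0.7  1.   4.4] Ttool [-0.2  -0.61 -0.39] open 0.0157
couple about shaft (tool z, + resists ccw) -0.48
```

Request:
{"api": "apply_moves", "payload": {"plan": [[[0.0003, -0.0048, 0, 0, 0, 0.05, 1], [0.0003, -0.0048, 0, 0, 0, 0.05, 1], [0, 0, 0, 0, 0, 0, 1]]]}}

```text
time_s: 28.9
position: [0.5663, 0.3205, 0.1768]
eef_rot: [0.001, 0.115, 0.993, 0.0]
wrist_force: [4.9, 0.6, -4.8]
opening: 0.0155
finger_force: 60.3
```

```bash
python3 st.py;  python3 -c "
from h import *
s=cam('scene'); V=world(s); P,R,_=pose(); th=np.arctan2(-R[1,0],-R[0,0]); 
for d,n in((-.096,'hub'),(.049,'eye')):
  hub=P[:2]+d*np.array([np.cos(th),np.sin(th)])
  m=(np.hypot(V[...,0]-hub[0],V[...,1]-hub[1])<.024)&(V[...,2]>.13)&(V[...,2]<.2); D=V[m]; print(n,hub,m.sum(),D.mean(0),np.median(D[:,2]))"
```

```text
t 28.9 P [0.5663 0.3205 0.1768] th -0.23 Ftool [-4.6  1.7  4.8] Ttool [-0.65 -1.69 -0.5 ] open 0.0155
couple about shaft (tool z, + resists ccw) -0.661
hub [0.47280897 0.34240387] 174 [0.47567234 0.33419256 0.15970091] 0.16498356156276844
eye [0.61405925 0.30964174] 96 [0.6143904  0.30793072 0.15160584] 0.15169913951699715
```

Request:
{"api": "apply_moves", "payload": {"plan": [[[0.0002, -0.0048, 0, 0, 0, 0.05, 1], [0.0002, -0.0048, 0, 0, 0, 0.05, 1], [0, 0, 0, 0, 0, 0, 1]]]}}

```text
time_s: 29.25
position: [0.5638, 0.3112, 0.1769]
eef_rot: [0.001, 0.164, 0.986, 0.0]
wrist_force: [6.3, -0.3, -4.6]
opening: 0.0157
finger_force: 60.3
```

```bash
python3 st.py
```

```text
t 29.25 P [0.5638 0.3112 0.1769] th -0.329 Ftool [-6.   1.8  4.6] Ttool [-0.71 -2.13 -0.45] open 0.0157
couple about shaft (tool z, + resists ccw) -0.621
```

```bash
cat > ang.py <<'E'
from h import *
P,R,s=pose(); th=np.arctan2(-R[1,0],-R[0,0]); e=np.array([np.cos(th),np.sin(th)])
S=np.array([.4722,.342])
for n in('top','scene'):
    C=[cam(n) for _ in range(2)]; W=np.median([world(c) for c in C],0); d=W[...,:2]-S; r=np.hypot(d[...,0],d[...,1])
    m=(r>.122)&(r<.172)&(W[...,2]>.13)&(W[...,2]<.17)&(np.hypot(d[...,0]-.145*e[0],d[...,1]-.145*e[1])<.04)
    D=W[m]; 
    if len(D)>5:
        a=np.arctan2(D[:,1]-S[1],D[:,0]-S[0]); print(n,len(D),'mid angle',((a.max()+a.min())/2).round(3),'mean',a.mean().round(3),'r',np.percentile(r[m],[2,98]).round(4),'z',np.median(D[:,2]).round(4))
print('tool th',th.round(3),'eye pred z',P[2]-.0298+.008)
E
python3 ang.py
```

```text
top 97 mid angle -0.334 mean -0.342 r [0.1307 0.1624] z 0.1534
scene 94 mid angle -0.313 mean -0.325 r [0.1243 0.1683] z 0.1521
tool th -0.329 eye pred z 0.15505255531246068
```

Request:
{"api": "apply_moves", "payload": {"plan": [[[-0.0004, -0.0068, 0, 0, 0, 0.07, 1], [-0.0003, -0.0068, 0, 0, 0, 0.07, 1], [0.0002, -0.0068, 0, 0, 0, 0.07, 1], [0, 0, 0, 0, 0, 0, 1]]]}}

```text
time_s: 29.85
position: [0.5551, 0.2912, 0.1764]
eef_rot: [0.0, 0.267, 0.964, -0.001]
wrist_force: [1.5, -5.1, -0.3]
opening: 0.0153
finger_force: 60.1
```

```bash
python3 st.py; python3 ang.py
```

```text
t 29.85 P [0.5551 0.2912 0.1764] th -0.54 Ftool [-3.9 -3.6  0.3] Ttool [ 0.93 -1.13 -0.25] open 0.0153
couple about shaft (tool z, + resists ccw) 0.094
top 151 mid angle -0.552 mean -0.555 r [0.1254 0.1627] z 0.1529
scene 93 mid angle -0.541 mean -0.538 r [0.1239 0.1672] z 0.1512
tool th -0.54 eye pred z 0.15460842110068296
```

The torque rose to 0.6 Nm and then let go: the shaft is at its stop and the socket skipped one corner. I go on clockwise to the next free heading.

Request:
{"api": "apply_moves", "payload": {"plan": [[[0.0002, -0.0115, 0, 0, 0, 0.115, 1], [0.0006, -0.0111, 0, 0, 0, 0.115, 1], [0.0006, -0.0111, 0, 0, 0, 0.115, 1], [0.0006, -0.0111, 0, 0, 0, 0.115, 1], [0, 0, 0, 0, 0, 0, 1]]]}}

```text
time_s: 30.55
position: [0.5239, 0.2586, 0.1764]
eef_rot: [0.0, 0.48, 0.877, -0.001]
wrist_force: [1.1, -6.2, -1.6]
opening: 0.0155
finger_force: 60.0
```

```bash
python3 st.py; python3 ang.py
```

```text
t 30.55 P [0.5239 0.2586 0.1764] th -1.001 Ftool [-5.8 -2.4  1.6] Ttool [ 0.55 -1.66 -0.21] open 0.0155
couple about shaft (tool z, + resists ccw) 0.02
top 158 mid angle -1.007 mean -1.008 r [0.1232 0.1645] z 0.1537
scene 99 mid angle -0.983 mean -0.984 r [0.1245 0.1683] z 0.1515
tool th -1.001 eye pred z 0.15461415435037135
```

Request:
{"api": "apply_moves", "payload": {"plan": [[[0.0, -0.0115, 0, 0, 0, 0.115, 1], [0.0006, -0.0111, 0, 0, 0, 0.115, 1], [0.0006, -0.0111, 0, 0, 0, 0.115, 1], [0.0006, -0.0111, 0, 0, 0, 0.115, 1], [0, 0, 0, 0, 0, 0, 1]]]}}

```text
time_s: 31.25
position: [0.4818, 0.2438, 0.1764]
eef_rot: [0.0, 0.667, 0.745, -0.001]
wrist_force: [1.1, -4.8, -2.3]
opening: 0.0161
finger_force: 60.0
```

```bash
python3 st.py
```

```text
t 31.25 P [0.4818 0.2438 0.1764] th -1.46 Ftool [-4.9  0.6  2.4] Ttool [-0.   -1.41 -0.03] open 0.0161
couple about shaft (tool z, + resists ccw) -0.085
```

Request:
{"api": "apply_moves", "payload": {"plan": [[[0.0005, -0.0097, 0, 0, 0, 0.1, 1], [0.0005, -0.0097, 0, 0, 0, 0.1, 1], [0.0002, -0.0048, 0, 0, 0, 0.05, 1], [0, 0, 0, 0, 0, 0, 1]]]}}

```text
time_s: 31.65
position: [0.4583, 0.2435, 0.1763]
eef_rot: [0.001, 0.754, 0.657, -0.001]
wrist_force: [0.5, -11.3, -1.1]
opening: 0.0156
finger_force: 60.1
```

```bash
python3 st.py
```

```text
t 31.65 P [0.4583 0.2435 0.1763] th -1.708 Ftool [-11.1   2.1   1.1] Ttool [-0.68 -2.65 -0.27] open 0.0156
couple about shaft (tool z, + resists ccw) -0.464
```

The stop is felt again exactly 90° later, which confirms the shaft is shut. I back into the free play and lift off.

Request:
{"api": "apply_moves", "payload": {"plan": [[[-0.0005, 0.0097, 0, 0, 0, -0.1, 1], [0.0002, 0.0097, 0, 0, 0, -0.1, 1], [0.0005, 0.0097, 0, 0, 0, -0.1, 1], [0.0005, 0.0097, 0, 0, 0, -0.1, 1], [0.0005, 0.0087, 0, 0, 0, -0.09, 1]]]}}

```text
time_s: 32.15
position: [0.5059, 0.2493, 0.1764]
eef_rot: [-0.0, 0.57, 0.822, -0.0]
wrist_force: [-0.1, 0.1, -2.7]
opening: 0.0157
finger_force: 60.0
```

```bash
python3 st.py
```

```text
t 32.15 P [0.5059 0.2493 0.1764] th -1.212 Ftool [ 0.1 -0.   2.7] Ttool [ 0.04 -0.06 -0.03] open 0.0157
couple about shaft (tool z, + resists ccw) -0.025
```

Request:
{"api": "apply_moves", "payload": {"plan": [[[-0.0006, 0, 0, 0, 0, 0, 1], [0, 0, -0.006, 0, 0, 0, 1], [0, 0, -0.01, 0, 0, 0, 1], [0, 0, -0.01, 0, 0, 0, 1], [0, 0, -0.01, 0, 0, 0, 1]]]}}

```text
time_s: 32.65
position: [0.5058, 0.2484, 0.2139]
eef_rot: [0.0, 0.573, 0.82, 0.0]
wrist_force: [-0.5, 0.1, -1.5]
opening: 0.0157
finger_force: 60.0
```

```bash
python3 st.py; python3 -c "
from h import *
P,R,s=pose(); th=np.arctan2(-R[1,0],-R[0,0]); print(s['q'].round(2))
x=np.array([.995,-.1005]); nose=np.array([.632,-.018])
eye=P[:2]+.049*np.array([np.cos(th),np.sin(th)]); print('eye',eye)
s_=cam('top'); W=world(s_); m=(W[...,2]>.17)&(W[...,2]<.215)&(np.hypot(*(W[...,:2]-eye).transpose(2,0,1))<.04); print('top eye pts',m.sum(),(W[m].max(0)+W[m].min(0))/2,np.median(W[m],0))"
```

```text
t 32.65 P [0.5058 0.2484 0.2139] th -1.22 Ftool [ 0.3 -0.5  1.5] Ttool [-0.09 -0.14 -0.04] open 0.0157
couple about shaft (tool z, + resists ccw) 0.009
[-0.21  0.28 -0.43  1.84  0.13  1.05 -0.34]
eye [0.52259643 0.20235825]
top eye pts 211 [0.52169024 0.21281798 0.19936124] [0.5173631  0.20994513 0.19080487]
```

Request:
{"api": "apply_moves", "payload": {"plan": [[[0, 0, -0.02, 0, 0, -0.14, 1], [0, 0, -0.02, 0, 0, -0.14, 1], [0, 0, -0.02, 0, 0, -0.14, 1], [0, 0, -0.02, 0, 0, -0.14, 1], [0, 0, -0.02, 0, 0, -0.14, 1]]]}}

```text
time_s: 33.2
position: [0.5056, 0.2482, 0.3137]
eef_rot: [0.0, 0.254, 0.967, 0.0]
wrist_force: [-0.5, 0.1, -2.6]
opening: 0.0154
finger_force: 60.0
```

Request:
{"api": "apply_moves", "payload": {"plan": [[[0, 0, 0, 0, 0, -0.14, 1], [0, 0, 0, 0, 0, -0.14, 1], [0, 0, 0, 0, 0, -0.14, 1], [-0.0166, -0.042, 0, 0, 0, 0, 1], [-0.0166, -0.042, 0, 0, 0, 0, 1]]]}}

```text
time_s: 33.7
position: [0.5303, 0.1612, 0.3129]
eef_rot: [0.0, 0.048, 0.999, 0.0]
wrist_force: [2.7, 0.1, -1.8]
opening: 0.0156
finger_force: 60.0
```

Request:
{"api": "apply_moves", "payload": {"plan": [[[-0.0166, -0.042, 0, 0, 0, 0, 1], [-0.0166, -0.042, 0, 0, 0, 0, 1], [-0.0166, -0.042, 0, 0, 0, 0, 1], [0, 0, 0, 0, 0, 0, 1], [0, 0, 0, 0, 0, 0, 1]]]}}

```text
time_s: 34.2
position: [0.5675, 0.0301, 0.3126]
eef_rot: [0.0, 0.051, 0.999, 0.0]
wrist_force: [-0.5, 0.9, -2.3]
opening: 0.0154
finger_force: 60.0
```

```bash
cat > eye.py <<'E'
from h import *
P,R,s=pose(); th=np.arctan2(-R[1,0],-R[0,0]); e=np.array([np.cos(th),np.sin(th)]); eye=P[:2]+.049*e; zr=P[2]-.0298+.004
print('pred eye',eye.round(4),'z',zr.round(4),s['q'].round(2),s['wrist_force'].round(1))
for n in('top','scene'):
    W=np.median([world(cam(n)) for _ in range(3)],0)
    d=W[...,:2]-eye; m=(abs(W[...,2]-zr-.003)<.012)&(np.hypot(d[...,0],d[...,1])<.03)
    a,b=d[m]@e,d[m]@[-e[1],e[0]]; D=W[m]
    if len(D)<8: print(n,len(D)); continue
    # circle fit on ring points (mean radius 17 mm), ignoring the bar
    k=a>-.015; A=np.c_[2*a[k],2*b[k],np.ones(k.sum())]; q=np.linalg.lstsq(A,a[k]**2+b[k]**2,rcond=None)[0]
    print(n,len(D),'ext along',np.percentile(a,[1,99]).round(4),'across',np.percentile(b,[1,99]).round(4),'circle',q[:2].round(4),np.sqrt(q[2]+q[0]**2+q[1]**2).round(4),'z',np.median(D[:,2]).round(4))
    x=np.array([.995,-.1005])
    m=(W[...,2]>.236)&(W[...,2]<.262)&(np.hypot(W[...,0]-.632,W[...,1]+.018)<.014)&(W[...,2]<zr-.012); 
    if m.sum(): print('   nose pts',m.sum(),W[m].mean(0).round(4))
E
python3 eye.py
python3 -c "
from h import *
togo([.5798,-.0127,.31],np.pi-.1005)
c=dict(np.load('top0.npz'));W=world(c); print(W[171:178,319:327,2].round(3))"
```

```text
pred eye [0.6162 0.0251] z 0.2868 [ 0.22  0.21 -0.45  1.71  0.09  1.25  1.22] [-0.5  0.9 -2.3]
top 0
scene 151 ext along [-0.0293  0.0205] across [-0.0178  0.0193] circle [0.0022 0.0005] 0.0171 z 0.2881
   nose pts 24 [ 0.6386 -0.0197  0.242 ]
t 34.5 pos [0.5673 0.0321 0.3126] yaw 3.043 shift [-0.0169 -0.0433  0.0026] turn [0.    0.    0.002] F [-0.7  0.1 -3. ] T [ 0.02 -0.25  0.04] open 0.0156 ff 60.0
[[-0.003 -0.     0.199  0.241  0.243  0.236 -0.001  0.001]
 [-0.     0.001  0.199  0.247  0.25   0.239 -0.001  0.002]
 [-0.004 -0.001  0.249  0.25   0.25   0.249 -0.002 -0.001]
 [-0.001  0.001  0.249  0.248  0.249  0.249 -0.002 -0.   ]
 [-0.001  0.001  0.24   0.25   0.247  0.242  0.    -0.001]
 [-0.001 -0.001  0.233  0.239  0.24   0.229  0.002  0.001]
 [ 0.002  0.001  0.225  0.227  0.229 -0.003  0.002  0.004]]
```

Request:
{"api": "apply_moves", "payload": {"plan": [[[-0.008, -0.022, 0, 0, 0, 0, 1], [-0.008, -0.0213, 0, 0, 0, 0, 1], [0, 0, 0.01, 0, 0, 0, 1], [0, 0, 0, 0, 0, 0, 1]]]}}

```text
time_s: 34.9
position: [0.5784, -0.0135, 0.3012]
eef_rot: [-0.001, 0.05, 0.999, 0.0]
wrist_force: [-0.7, 0.3, -2.3]
opening: 0.0155
finger_force: 60.0
```

```bash
python3 eye.py; python3 -c "
from h import *
for n in('scene0','scene1','top0'):
    c=dict(np.load(n+'.npz')); W=world(c); m=(W[...,2]>.2)&(W[...,2]<.257)&(np.hypot(W[...,0]-.632,W[...,1]+.018)<.03); D=W[m]; x=np.array([.995,-.1005]); y=np.array([.1005,.995])
    a=(D[:,:2]-[.632,-.018])@x; b=(D[:,:2]-[.632,-.018])@y
    k=(a<.007)
    print(n,k.sum(),'along',np.percentile(a[k],[0,10,50,90]).round(4),'across',np.percentile(b[k],[5,50,95]).round(4))
    for z in (.205,.215,.225,.235,.245): 
        q=k&(abs(D[:,2]-z)<.005); print('  z',z,q.sum(),a[q].mean().round(4),b[q].mean().round(4))
"
```

```text
pred eye [ 0.6272 -0.0184] z 0.2754 [ 0.27  0.23 -0.42  1.7   0.1   1.23  1.29] [-0.7  0.3 -2.3]
top 0
scene 170 ext along [-0.0291  0.0218] across [-0.0205  0.0179] circle [ 0.0028 -0.0014] 0.0172 z 0.2783
   nose pts 23 [ 0.638  -0.0198  0.2425]
scene0 39 along [0.0005 0.002  0.0041 0.0066] across [-0.0043 -0.0025  0.0018]
  z 0.205 9 0.0043 -0.0012
  z 0.215 6 0.004 -0.0031
  z 0.225 7 0.0042 -0.0026
  z 0.235 8 0.004 -0.0012
  z 0.245 9 0.0041 -0.0016
scene1 39 along [0.0008 0.0013 0.005  0.0067] across [-0.0044 -0.0026 -0.0004]
  z 0.205 7 0.005 -0.003
  z 0.215 8 0.0041 -0.0029
  z 0.225 7 0.004 -0.0023
  z 0.235 7 0.0038 -0.0021
  z 0.245 10 0.0042 -0.0017
top0 27 along [-0.0019 -0.0013 -0.0004  0.0033] across [-0.0034 -0.0003  0.0031]
  z 0.205 3 -0.0011 -0.0008
  z 0.215 2 -0.001 -0.0004
  z 0.225 5 -0.0007 -0.0009
  z 0.235 3 -0.0009 0.0004
  z 0.245 13 0.0018 0.0002
```

Relative to the nose in the same camera, the eye is 4 mm to the handle side and 2 mm across, which is within the allowed offset. I lower it.

Request:
{"api": "apply_moves", "payload": {"plan": [[[0, 0, 0.012, 0, 0, 0, 1], [0, 0, 0.012, 0, 0, 0, 1], [0, 0, 0.008, 0, 0, 0, 1], [0, 0, 0, 0, 0, 0, 1]]]}}

```text
time_s: 35.6
position: [0.5782, -0.0138, 0.2686]
eef_rot: [-0.001, 0.05, 0.999, -0.0]
wrist_force: [-0.9, 0.7, -2.2]
opening: 0.0156
finger_force: 60.0
```

```bash
python3 st.py|head -1
```

```text
t 35.6 P [ 0.5782 -0.0138  0.2686] th -0.1 Ftool [1.  0.6 2.2] Ttool [-0.01  0.19  0.05] open 0.0156
```

Request:
{"api": "apply_moves", "payload": {"plan": [[[0, 0, 0.006, 0, 0, 0, 1], [0, 0, 0.006, 0, 0, 0, 1], [0, 0, 0.006, 0, 0, 0, 1], [0, 0, 0, 0, 0, 0, 1]]]}}

```text
time_s: 36.0
position: [0.578, -0.0137, 0.2511]
eef_rot: [-0.001, 0.05, 0.999, -0.0]
wrist_force: [-2.3, -0.3, -7.9]
opening: 0.0158
finger_force: 60.0
```

```bash
python3 st.py|head -1; python3 eye.py
```

```text
t 36.0 P [ 0.578  -0.0137  0.2511] th -0.1 Ftool [ 2.2 -0.5  7.9] Ttool [ 0.03  0.59 -0.02] open 0.0158
pred eye [ 0.6268 -0.0186] z 0.2253 [ 0.26  0.27 -0.42  1.76  0.12  1.14  1.28] [-2.3 -0.3 -7.9]
top 0
scene 168 ext along [-0.0287  0.0283] across [-0.0208  0.0142] circle [ 0.0035 -0.0033] 0.0162 z 0.2276
```

Request:
{"api": "apply_moves", "payload": {"plan": [[[0, 0, 0.005, 0, 0, 0, 1], [0, 0, 0.005, 0, 0, 0, 1], [0, 0, 0.004, 0, 0, 0, 1], [0, 0, 0, 0, 0, 0, 1]]]}}

```text
time_s: 36.7
position: [0.5789, -0.0136, 0.2377]
eef_rot: [-0.0, 0.05, 0.999, 0.0]
wrist_force: [-0.2, 0.6, -2.5]
opening: 0.0155
finger_force: 60.0
```

```bash
python3 st.py|head -1; python3 eye.py
python3 - <<'E'
from h import *
c=cam('scene'); W=world(c); x=np.array([.995,-.1005]);y=np.array([.1005,.995]); d=W[...,:2]-[.632,-.018]; a=d@x; b=d@y
m=(abs(b)<.012)&(a>-.01)&(a<.05)&(W[...,2]>.19)&(W[...,2]<.262)
H,_,_=np.histogram2d(W[...,2][m],a[m],bins=[np.arange(.19,.266,.006),np.arange(-.01,.051,.005)]); print(H[::-1].astype(int))
E
```

```text
t 36.7 P [ 0.5789 -0.0136  0.2377] th -0.1 Ftool [0.3 0.6 2.5] Ttool [-0.05 -0.27  0.04] open 0.0155
pred eye [ 0.6276 -0.0185] z 0.2119 [ 0.26  0.28 -0.42  1.78  0.13  1.11  1.27] [-0.2  0.6 -2.5]
top 0
scene 163 ext along [-0.0287  0.0216] across [-0.0206  0.016 ] circle [ 0.0024 -0.0026] 0.0158 z 0.2141
[[0 0 0 0 0 0 0 0 0 0 2 4]
 [0 0 0 0 0 0 0 0 0 3 6 8]
 [0 0 6 4 0 0 0 3 4 3 3 5]
 [0 0 1 6 4 5 4 1 1 1 2 5]
 [0 0 4 1 3 0 0 0 0 0 0 5]
 [0 0 3 5 0 0 0 0 0 0 2 3]
 [0 0 2 6 0 0 0 0 0 0 0 6]
 [0 0 2 5 8 4 0 0 0 0 0 3]
 [2 0 3 9 7 6 0 0 0 0 1 3]
 [0 0 1 0 1 0 0 0 0 0 0 0]
 [0 0 0 0 4 5 4 6 4 4 2 0]
 [0 0 0 3 3 2 3 1 1 2 0 0]]
```

The scene depth shows the gate back on its shut line (from the stem at z .250 down to the nose at z .238) with the rim below it at .21. I now tilt the hub end down about the eye before letting go.

Request:
{"api": "apply_moves", "payload": {"plan": [[[0.0027, 0, 0.006, 0, -0.12, 0, 1], [0.0027, 0, 0.006, 0, -0.12, 0, 1], [0.0027, 0, 0.006, 0, -0.12, 0, 1], [0.0027, 0, 0.006, 0, -0.12, 0, 1], [0, 0, 0, 0, 0, 0, 1]]]}}

```text
time_s: 37.55
position: [0.5723, -0.0128, 0.2134]
eef_rot: [0.241, 0.048, 0.969, -0.011]
wrist_force: [6.1, -0.3, -3.4]
opening: 0.0154
finger_force: 59.9
```

```bash
cat > p.py <<'E'
from h import *
P,R,s=pose(); eye=P+R@[-.049,0,.0258]; print('t',round(s['time_s'],2),'P',P.round(4),'pitch',np.arcsin(-R[2,0]).round(3),'eye',eye.round(4),'F',s['wrist_force'].round(1),'T',s['torque'].round(2),'q',s['q'].round(2),'ff',s['finger_force'].round(1))
E
python3 p.py
```

```text
Traceback (most recent call last):
  File "p.py", line 2, in <module>
    P,R,s=pose(); eye=P+R@[-.049,0,.0258]; print('t',round(s['time_s'],2),'P',P.round(4),'pitch',np.arcsin(-R[2,0]).round(3),'eye',eye.round(4),'F',s['wrist_force'].round(1),'T',s['torque'].round(2),'q',s['q'].round(2),'ff',s['finger_force'].round(1))
                                                                                                                                                                                                                                ^^^^^^^^^^^^^^^^^^^^^^^
AttributeError: 'float' object has no attribute 'round'
```

Request:
{"api": "apply_moves", "payload": {"plan": [[[0.0032, 0, 0.008, 0, -0.12, 0, 1], [0.0032, 0, 0.008, 0, -0.12, 0, 1], [0.0027, 0, 0.006, 0, -0.12, 0, 1], [0, 0, 0, 0, 0, 0, 1]]]}}

```text
time_s: 37.95
position: [0.5792, -0.027, 0.205]
eef_rot: [0.316, 0.055, 0.947, -0.037]
wrist_force: [-0.1, 12.2, 2.0]
opening: 0.0162
finger_force: 60.9
```

```bash
sed -i "s/,'ff'.*/)/" p.py; python3 p.py
```

```text
t 37.95 P [ 0.5792 -0.027   0.205 ] pitch 0.646 eye [ 0.6335 -0.0337  0.2139] F [-0.1 12.2  2. ] T [2.47 0.02 2.47] q [ 0.16  0.05 -0.36  2.31  0.97  0.29  0.38]
```

The wrist is near its limit and drifted in y. I go back a little and recentre.

Request:
{"api": "apply_moves", "payload": {"plan": [[[-0.002, 0.006, -0.004, 0, 0.1, 0, 1], [-0.002, 0.005, -0.004, 0, 0.1, 0, 1], [0, 0, 0, 0, 0, 0, 1]]]}}

```text
time_s: 38.25
position: [0.582, -0.0256, 0.2124]
eef_rot: [0.249, 0.063, 0.966, -0.039]
wrist_force: [0.4, 7.1, 0.9]
opening: 0.0158
finger_force: 60.0
```

```bash
python3 p.py; python3 -c "
from h import *
P,R,s=pose(); print(R.round(3)); G=np.array([.5723,-.0128,.2134]); print(R.T@(G-P))"
```

```text
t 38.25 P [ 0.582  -0.0256  0.2124] pitch 0.507 eye [ 0.6368 -0.0334  0.2137] F [0.4 7.1 0.9] T [1.83 0.   1.34] q [ 0.19  0.07 -0.39  2.19  0.53  0.46  0.82]
[[-0.868  0.141  0.476]
 [ 0.102  0.989 -0.108]
 [-0.486 -0.045 -0.873]]
[ 0.0092468   0.01128189 -0.00687937]
```

Request:
{"api": "apply_moves", "payload": {"plan": [[[0.003, 0.006, -0.002, 0, 0, 0, 1], [0.003, 0.0055, -0.002, 0, 0, 0, 1], [0, 0, 0, 0, 0, 0, 1]]]}}

```text
time_s: 38.55
position: [0.5738, -0.015, 0.2102]
eef_rot: [0.249, 0.063, 0.966, -0.042]
wrist_force: [0.2, -0.5, -2.2]
opening: 0.0159
finger_force: 58.9
```

```bash
python3 p.py
```

```text
t 38.55 P [ 0.5738 -0.015   0.2102] pitch 0.508 eye [ 0.6286 -0.0229  0.2115] F [ 0.2 -0.5 -2.2] T [ 0.22  0.51 -0.02] q [ 0.17  0.06 -0.4   2.21  0.56  0.47  0.77]
```

```bash
cat > gate.py <<'E'
from h import *
c=cam('scene'); W=world(c); x=np.array([.995,-.1005]);y=np.array([.1005,.995]); d=W[...,:2]-[.632,-.018]; a=d@x; b=d@y
m=(abs(b)<.012)&(a>-.01)&(a<.05)&(W[...,2]>.16)&(W[...,2]<.262)
H,_,_=np.histogram2d(W[...,2][m],a[m],bins=[np.arange(.16,.266,.006),np.arange(-.01,.051,.005)]); print(H[::-1].astype(int))
E
python3 gate.py
```

```text
[[ 0  0  0  0  0  0  0  0  0  0  0  1]
 [ 0  0  0  0  0  0  0  0  0  3  6  5]
 [ 0  0  5  5  0  0  1  4  3  3  6  7]
 [ 0  0  2  7  3  5  2  1  1  0  2  3]
 [ 0  0  2  5  2  0  0  0  0  0  1  4]
 [ 0  0  2  5  0  0  0  0  0  0  1  7]
 [ 0  0  2  4  5  1  0  0  0  0  0  4]
 [ 0  0  3  5 11  7  0  0  0  0  0  5]
 [ 0  0  3  0  1  0  0  0  0  0  0  2]
 [ 2  0  0  1  0  0  0  0  0  0  0  1]
 [ 0  0  2  6  4  5  3  4  5  4  1  0]
 [ 0  0  0  1  2  2  4  2  3  2  0  0]
 [ 0  0  0  0  0  0  0  0  0  0  0  0]
 [ 0  0  0  0  0  0  0  0  0  0  0  0]
 [ 0  0  0  0  0  0  0  0  0  0  0  0]
 [ 0  0  0  0  0  0  0  0  0  0  0  0]
 [ 0  0  0  0  0  0  0  0  0  0  0  0]]
```

The gate is shut and the rim is below it. I release.

Request:
{"api": "apply_moves", "payload": {"plan": [[[0, 0, 0, 0, 0, 0, 0.5], [0, 0, 0, 0, 0, 0, 0.5], [0, 0, 0, 0, 0, 0, 0.4], [0, 0, 0, 0, 0, 0, 0.4], [0, 0, 0, 0, 0, 0, 0.4]]]}}

```text
time_s: 39.1
position: [0.5749, -0.0155, 0.2107]
eef_rot: [0.249, 0.064, 0.965, -0.041]
wrist_force: [0.6, -0.2, 1.0]
opening: 0.052
finger_force: 0.0
```

Request:
{"api": "apply_moves", "payload": {"plan": [[[0, 0, -0.01, 0, 0, 0, 0.4], [0, 0, -0.02, 0, 0, 0, 0.4], [0, 0, -0.03, 0, 0, 0, 0.4], [0, 0, -0.03, 0, 0, 0, 0.4], [0, 0, -0.03, 0, 0, 0, 0.4]]]}}

```text
time_s: 39.6
position: [0.517, -0.0019, 0.3163]
eef_rot: [0.249, 0.064, 0.966, -0.041]
wrist_force: [-0.1, -0.5, 0.2]
opening: 0.0565
finger_force: 0.0
```

```bash
python3 p.py; python3 gate.py
python3 - <<'E'
from h import *
c=cam('scene'); W=world(c); m=(np.hypot(W[...,0]-.65,W[...,1]+.02)<.06)&(W[...,2]>.015)&(W[...,2]<.19)
D=W[m]
for z in np.arange(.02,.19,.015):
    k=abs(D[:,2]-z)<.0075; print(z.round(3),k.sum(),D[k].mean(0).round(3) if k.any() else '')
E
```

```text
t 39.6 P [ 0.517  -0.0019  0.3163] pitch 0.508 eye [ 0.5718 -0.0097  0.3176] F [-0.1 -0.5  0.2] T [ 0.14  0.25 -0.02] q [ 0.18 -0.17 -0.4   2.17  0.24  0.69  1.05]
[[ 0  0  0  0  0  0  0  0  0  0  1  5]
 [ 0  0  0  0  0  0  0  0  0  5  6  6]
 [ 0  0  3  4  0  0  2  4  2  1  2  6]
 [ 0  1  3  6  4  4  3  1  1  1  1  6]
 [ 0  0  2  4  2  0  0  0  0  0  0  4]
 [ 0  0  2  6  0  0  0  0  0  0  1  4]
 [ 0  0  2  5  0  0  0  0  0  0  0  3]
 [ 0  0  2  5  0  0  0  0  0  0  0  4]
 [ 0  0  3  7  0  0  0  0  0  0  0  4]
 [ 0  0  3  2  8 15  0  0  1  0  0  0]
 [ 0  0  2  2  1  7  7  3  2  4  2  0]
 [ 0  0  0  0  0  5  4  4  3  2  0  0]
 [ 0  0  0  0  1  1  0  0  0  0  0  0]
 [ 0  0  0  0  0  0  2  0  0  0  0  0]
 [ 0  0  0  0  0  2  9  3  0  0  0  0]
 [ 0  0  0  0  0  2  5  0  0  0  0  0]
 [ 0  0  0  0  0  1  0  0  0  0  0  0]]
0.02 14 [ 0.669 -0.036  0.026]
0.035 90 [ 0.676 -0.03   0.035]
0.05 66 [ 0.674 -0.031  0.051]
0.065 56 [ 0.673 -0.027  0.063]
0.08 12 [ 0.673 -0.026  0.076]
0.095 35 [ 0.672 -0.031  0.098]
0.11 174 [ 0.674 -0.022  0.108]
0.125 87 [ 0.636 -0.02   0.126]
0.14 45 [ 0.645 -0.02   0.138]
0.155 5 [ 0.655 -0.025  0.154]
0.17 29 [ 0.653 -0.022  0.173]
0.185 26 [ 0.649 -0.031  0.185]
```

The crank hangs with the hub at z .03–.06 and the gate shut. I retreat, let it settle and check that it is at rest.

Request:
{"api": "apply_moves", "payload": {"plan": [[[0, 0, -0.03, 0, 0, 0, 0.4], [0, 0, -0.03, 0, 0, 0, 0.4], [0, 0, 0, 0, 0, 0, 0.4], [0, 0, 0, 0, 0, 0, 0.4], [0, 0, 0, 0, 0, 0, 0.4]]]}}

```text
time_s: 40.2
position: [0.4891, 0.0043, 0.3664]
eef_rot: [0.248, 0.064, 0.966, -0.041]
wrist_force: [0.2, -0.2, -0.6]
opening: 0.0564
finger_force: 0.0
```

Request:
{"api": "apply_moves", "payload": {"plan": [[[0, 0, 0, 0, 0, 0, 0.4], [0, 0, 0, 0, 0, 0, 0.4], [0, 0, 0, 0, 0, 0, 0.4], [0, 0, 0, 0, 0, 0, 0.4], [0, 0, 0, 0, 0, 0, 0.4]]]}}

```text
time_s: 40.7
position: [0.4892, 0.0046, 0.3676]
eef_rot: [0.249, 0.064, 0.966, -0.041]
wrist_force: [0.5, 0.8, -0.5]
opening: 0.0563
finger_force: 0.0
```

Request:
{"api": "apply_moves", "payload": {"plan": [[[0, 0, 0, 0, 0, 0, 0.4], [0, 0, 0, 0, 0, 0, 0.4], [0, 0, 0, 0, 0, 0, 0.4], [0, 0, 0, 0, 0, 0, 0.4], [0, 0, 0, 0, 0, 0, 0.4]]]}}

```text
time_s: 41.2
position: [0.4891, 0.0046, 0.3677]
eef_rot: [0.249, 0.064, 0.966, -0.041]
wrist_force: [-0.5, -0.4, 0.3]
opening: 0.0568
finger_force: 0.0
```

```bash
python3 - <<'E'
from h import *
def sc():
    W=world(cam('scene')); m=(np.hypot(W[...,0]-.66,W[...,1]+.02)<.06)&(W[...,2]>.015)&(W[...,2]<.085); return W,W[m].mean(0),m.sum()
for _ in range(4): print(sc()[1:])
W=sc()[0]; W0=world(dict(np.load('scene0.npz')))
for n,p,z in(('bowl',(.57,.16),(.01,.06)),('jar',(.55,-.18),(.05,.12))):
    for w in(W0,W):
        m=(np.hypot(w[...,0]-p[0],w[...,1]-p[1])<.1)&(w[...,2]>z[0])&(w[...,2]<z[1]); print(n,m.sum(),w[m].mean(0).round(3))
E
python3 gate.py | head -12
```

```text
(array([ 0.65512174, -0.02786009,  0.04656054]), np.int64(192))
(array([ 0.64670503, -0.02606652,  0.04834079]), np.int64(187))
(array([ 0.6398892 , -0.02534769,  0.05055057]), np.int64(184))
(array([ 0.63617028, -0.02376936,  0.05261463]), np.int64(186))
bowl 212 [0.569 0.181 0.032]
bowl 195 [0.569 0.185 0.032]
jar 777 [ 0.555 -0.199  0.087]
jar 774 [ 0.555 -0.199  0.088]
[[ 0  0  0  0  0  0  0  0  0  0  2  4]
 [ 0  0  1  1  1  0  0  0  0  1  8  8]
 [ 0  0  2  4  0  1  1  4  4  2  2  4]
 [ 0  1  2  5  3  3  3  2  0  2  0  8]
 [ 0  0  2  4  1  1  0  0  0  0  0  5]
 [ 0  0  3  4  0  0  0  0  0  0  0  4]
 [ 0  0  1  7  0  0  0  0  0  0  0  3]
 [ 0  0  3  7  0  0  0  0  0  0  0  4]
 [ 0  0  1  3  0  0  0  0  0  0  0  3]
 [ 0  0  5  6  6 11  1  0  0  0  0  1]
 [ 0  0  1  4  5  7  8  5  5  5  1  0]
 [ 0  0  0  1  0  5  5  2  1  2  0  0]
```

The bystanders are unmoved and the gate is shut, but the crank still swings. I wait.

Request:
{"api": "apply_moves", "payload": {"plan": [[[0, 0, 0, 0, 0, 0, 0.4], [0, 0, 0, 0, 0, 0, 0.4], [0, 0, 0, 0, 0, 0, 0.4], [0, 0, 0, 0, 0, 0, 0.4], [0, 0, 0, 0, 0, 0, 0.4]]]}}

```text
time_s: 42.0
position: [0.4891, 0.0046, 0.3677]
eef_rot: [0.249, 0.064, 0.966, -0.041]
wrist_force: [0.9, 0.4, -0.1]
opening: 0.0567
finger_force: 0.0
```

Request:
{"api": "apply_moves", "payload": {"plan": [[[0, 0, 0, 0, 0, 0, 0.4], [0, 0, 0, 0, 0, 0, 0.4], [0, 0, 0, 0, 0, 0, 0.4], [0, 0, 0, 0, 0, 0, 0.4], [0, 0, 0, 0, 0, 0, 0.4]]]}}

```text
time_s: 42.5
position: [0.4892, 0.0046, 0.3677]
eef_rot: [0.249, 0.064, 0.965, -0.041]
wrist_force: [0.0, 0.6, -0.6]
opening: 0.056
finger_force: 0.0
```

Request:
{"api": "apply_moves", "payload": {"plan": [[[0, 0, 0, 0, 0, 0, 0.4], [0, 0, 0, 0, 0, 0, 0.4], [0, 0, 0, 0, 0, 0, 0.4], [0, 0, 0, 0, 0, 0, 0.4], [0, 0, 0, 0, 0, 0, 0.4]]]}}

```text
time_s: 43.0
position: [0.4892, 0.0046, 0.3677]
eef_rot: [0.249, 0.064, 0.965, -0.041]
wrist_force: [-0.3, 0.6, -0.7]
opening: 0.0563
finger_force: 0.0
```

Request:
{"api": "apply_moves", "payload": {"plan": [[[0, 0, 0, 0, 0, 0, 0.4], [0, 0, 0, 0, 0, 0, 0.4], [0, 0, 0, 0, 0, 0, 0.4], [0, 0, 0, 0, 0, 0, 0.4], [0, 0, 0, 0, 0, 0, 0.4]]]}}

```text
time_s: 43.5
position: [0.4891, 0.0046, 0.3677]
eef_rot: [0.249, 0.064, 0.966, -0.041]
wrist_force: [0.8, 0.6, 0.6]
opening: 0.0561
finger_force: 0.0
```

Request:
{"api": "apply_moves", "payload": {"plan": [[[0, 0, 0, 0, 0, 0, 0.4], [0, 0, 0, 0, 0, 0, 0.4], [0, 0, 0, 0, 0, 0, 0.4], [0, 0, 0, 0, 0, 0, 0.4], [0, 0, 0, 0, 0, 0, 0.4]]]}}

```text
time_s: 44.0
position: [0.4891, 0.0046, 0.3677]
eef_rot: [0.249, 0.064, 0.966, -0.041]
wrist_force: [0.8, -1.0, 0.3]
opening: 0.0568
finger_force: 0.0
```

Request:
{"api": "apply_moves", "payload": {"plan": [[[0, 0, 0, 0, 0, 0, 0.4], [0, 0, 0, 0, 0, 0, 0.4], [0, 0, 0, 0, 0, 0, 0.4], [0, 0, 0, 0, 0, 0, 0.4], [0, 0, 0, 0, 0, 0, 0.4]]]}}

```text
time_s: 44.5
position: [0.4891, 0.0046, 0.3677]
eef_rot: [0.249, 0.064, 0.966, -0.041]
wrist_force: [0.6, 0.6, -0.7]
opening: 0.0563
finger_force: 0.0
```

Request:
{"api": "apply_moves", "payload": {"plan": [[[0, 0, 0, 0, 0, 0, 0.4], [0, 0, 0, 0, 0, 0, 0.4], [0, 0, 0, 0, 0, 0, 0.4], [0, 0, 0, 0, 0, 0, 0.4], [0, 0, 0, 0, 0, 0, 0.4]]]}}

```text
time_s: 45.0
position: [0.4891, 0.0046, 0.3677]
eef_rot: [0.249, 0.064, 0.966, -0.041]
wrist_force: [0.2, -0.3, 0.2]
opening: 0.0562
finger_force: 0.0
```

Request:
{"api": "apply_moves", "payload": {"plan": [[[0, 0, 0, 0, 0, 0, 0.4], [0, 0, 0, 0, 0, 0, 0.4], [0, 0, 0, 0, 0, 0, 0.4], [0, 0, 0, 0, 0, 0, 0.4], [0, 0, 0, 0, 0, 0, 0.4]]]}}

```text
time_s: 45.5
position: [0.4891, 0.0046, 0.3677]
eef_rot: [0.249, 0.064, 0.966, -0.041]
wrist_force: [-0.3, 0.1, -0.5]
opening: 0.0562
finger_force: 0.0
```

```bash
cat > sw.py <<'E'
from h import *
for _ in range(14):
    W=world(cam('scene')); m=(np.hypot(W[...,0]-.66,W[...,1]+.02)<.06)&(W[...,2]>.015)&(W[...,2]<.085); print(W[m].mean(0)[:2].round(4),end=' ')
E
python3 sw.py; sed "s/\['top1.npz','scene1.npz'\]//" fit.py >/dev/null; python3 -c "
from h import *
W=world(cam('top')); print(W[244:256:2,156:176:2,2].round(3)); print(monitor.state()['time_s'])"
```

```text
[ 0.6575 -0.0251] [ 0.6562 -0.0247] [ 0.6551 -0.0243] [ 0.6543 -0.024 ] [ 0.6533 -0.0236] [ 0.6529 -0.0235] [ 0.6532 -0.0234] [ 0.6536 -0.0237] [ 0.6543 -0.0238] [ 0.6545 -0.0239] [ 0.6551 -0.0243] [ 0.6557 -0.0244] [ 0.656  -0.0244] [ 0.656  -0.0246] [[0.119 0.116 0.144 0.144 0.144 0.143 0.144 0.144 0.143 0.138]
 [0.121 0.143 0.145 0.143 0.164 0.153 0.142 0.144 0.144 0.144]
 [0.119 0.145 0.166 0.17  0.163 0.156 0.147 0.146 0.146 0.145]
 [0.121 0.144 0.168 0.168 0.169 0.161 0.145 0.145 0.144 0.143]
 [0.118 0.144 0.144 0.165 0.161 0.153 0.146 0.145 0.143 0.144]
 [0.12  0.142 0.144 0.143 0.145 0.143 0.144 0.144 0.144 0.142]]
46.25
```

Nearly at rest (about 0.02 m/s). One more short wait, with a check of the shaft's yaw, and then I hand in.

Request:
{"api": "apply_moves", "payload": {"plan": [[[0, 0, 0, 0, 0, 0, 0.4], [0, 0, 0, 0, 0, 0, 0.4], [0, 0, 0, 0, 0, 0, 0.4], [0, 0, 0, 0, 0, 0, 0.4], [0, 0, 0, 0, 0, 0, 0.4]]]}}

```text
time_s: 46.75
position: [0.4891, 0.0046, 0.3677]
eef_rot: [0.249, 0.064, 0.966, -0.041]
wrist_force: [-0.4, -0.3, 0.5]
opening: 0.0563
finger_force: 0.0
```

Request:
{"api": "apply_moves", "payload": {"plan": [[[0, 0, 0, 0, 0, 0, 0.4], [0, 0, 0, 0, 0, 0, 0.4], [0, 0, 0, 0, 0, 0, 0.4], [0, 0, 0, 0, 0, 0, 0.4], [0, 0, 0, 0, 0, 0, 0.4]]]}}

```text
time_s: 47.25
position: [0.4891, 0.0046, 0.3677]
eef_rot: [0.249, 0.064, 0.966, -0.041]
wrist_force: [0.1, -0.4, -0.4]
opening: 0.0563
finger_force: 0.0
```

Request:
{"api": "apply_moves", "payload": {"plan": [[[0, 0, 0, 0, 0, 0, 0.4], [0, 0, 0, 0, 0, 0, 0.4], [0, 0, 0, 0, 0, 0, 0.4], [0, 0, 0, 0, 0, 0, 0.4], [0, 0, 0, 0, 0, 0, 0.4]]]}}

```text
time_s: 47.75
position: [0.4891, 0.0046, 0.3677]
eef_rot: [0.249, 0.064, 0.966, -0.041]
wrist_force: [-0.3, -0.3, -0.6]
opening: 0.0561
finger_force: 0.0
```

Request:
{"api": "apply_moves", "payload": {"plan": [[[0, 0, 0, 0, 0, 0, 0.4], [0, 0, 0, 0, 0, 0, 0.4], [0, 0, 0, 0, 0, 0, 0.4], [0, 0, 0, 0, 0, 0, 0.4], [0, 0, 0, 0, 0, 0, 0.4]]]}}

```text
time_s: 48.25
position: [0.4891, 0.0046, 0.3677]
eef_rot: [0.249, 0.064, 0.966, -0.041]
wrist_force: [0.6, 0.5, 0.5]
opening: 0.0563
finger_force: 0.0
```

```bash
python3 -c "
from h import *
for n in('top','scene'):
    C=[cam(n) for _ in range(3)]; c=C[0]; c['frame']=np.mean([k['frame'] for k in C],0).astype(np.uint8); np.savez(n+'1.npz',**c)"
python3 fit.py | awk 'NR%2'; python3 sw.py
```

```text
0.0 [0.4708 0.3385] 304.35
0.2 [0.4708 0.3385] 264.2
0.4 [0.4708 0.3385] 243.47
0.6 [0.4707 0.3385] 252.56
0.8 [0.4709 0.3385] 277.08
1.0 [0.471  0.3383] 304.71
1.2 [0.4709 0.3384] 319.29
1.4 [0.4709 0.3384] 309.0
[ 0.6551 -0.0243] [ 0.6552 -0.0245] [ 0.6552 -0.0246] [ 0.6553 -0.0247] [ 0.6551 -0.0243] [ 0.6552 -0.0244] [ 0.6553 -0.0246] [ 0.6553 -0.0245] [ 0.6553 -0.0245] [ 0.6551 -0.0242] [ 0.6552 -0.0245] [ 0.6553 -0.0246] [ 0.6554 -0.0248] [ 0.6552 -0.0245]
```

At rest, and the shaft's yaw (about 0.43) is a quarter turn from the start, as the stop requires.

```bash
python3 -c "
from h import *
print(r.hand_in())"
```

```text
the job is handed in; nothing more can be done
None
```

The job is handed in with the crank hanging at rest on the snap hook, the gate shut, and the jar and bowl unmoved. I did not remeasure the crock. The mill's stop was felt, but the shaft's end angle is inferred from that, since its camera yaw repeats every quarter turn. The first seating failed, so I reseated the crank, turned it back and turned it shut again. The hand-in gave no verdict.

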